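Unlatch and take off the cutlery box lid

TASK

Open the wooden cutlery box for the meal: gently lift the front end of its steel lid by the upright pull, just enough to get it over the sill inside without forcing it against the hood, lower it level again and draw it on forward until it is fully clear of the hood; let go of it there. Then take the lid by its long edges at the finger scallops, lift it off and lay it feet down on the wooden board, lengthwise and wholly on it, and let go. Leave the thali, bowls, glasses, jug lid and sugar pot where they are.

Things in the scene. Friction and masses are not known exactly. Their poses are not given: they have to be found in the camera images.
- box: Wooden cutlery box, fixed, 300 mm long (x), 80 mm wide (y); origin at the centre of its underside, x towards the hooded rear: the lid is drawn towards -x. The lid lies on ledges 60 mm above the origin, between side cheeks 66 mm apart that rise to 70 mm, about flush with it. The mouth below the ledges is 46 mm wide; the front wall's top is 60 mm up.
- hood_edge (a point): Point of the box on the lid's top, below the front edge of the hood, which roofs the box from here (box x +53 mm) to its rear end, its top 79 to 86 mm above the table. The edge is 2.5 to 8 mm above the lid, differently on every box: in its start place the lid touches it once its front end is raised 5 to 16 mm, tipping about its rear end. Feel for that touch.
- sill_rear (a point): Middle of the sill's rear face, at ledge height, inside the mouth under the lid. The sill is a rib 15 mm thick (box x -43 to -58 mm). At the start the lid's front foot is 2 to 8 mm behind it, its underside 2.5 to 13.5 mm below the sill's top. Hood and sill are one insert of unknown height: where the lid touches the hood, its foot is always about 2 mm clear of the sill.
- front_wall (a point): Middle of the front wall's inner face, at ledge height (the wall's top). Once the lid's front foot is past the sill (lid origin at box x below +22 mm) the lid can be lowered level onto its ledges again and slides freely until this foot meets this wall (lid origin at box x -56 mm). It is clear of the hood below x -37 mm.
- scallops (a point): Point midway between the two finger scallops, at ledge height. The scallops are cut-outs in both sides, 70 mm long (box x -88 to -18 mm): there the box is only 56 mm wide, 6 mm less than the lid, and fingers can reach down beside the lid's long edges as far as the table.
- lid: Loose steel lid, 0.3 to 0.5 kg: plate 180 (x) by 62 (y) by 9 mm, its underside 14 mm above the origin; two feet 40 mm wide, 8 mm thick, 14 mm deep at x -84 and +84 mm. Origin mid-length, mid-width, at the feet's undersides; z up; balance point 4 mm to -x. Starts in the box, axes along the box's, origin at box x +47 to +53, z 46 mm, its rear end 84 to 90 mm under the hood.
- pull_top (a point): Centre of the top of the lid's upright pull, a steel tab 10 mm thick (lid x), 30 mm wide (y), standing 34 mm above the plate, at lid x -80 mm near its front end.
- board: Plain wooden board, fixed, 250 mm long (its x) by 120 mm wide (its y) by 16 mm thick; origin at the centre of its underside, z up.
- thali: Bystander: the round steel thali, 260 mm across, 18 mm high, with flat katori slots; origin at the centre of its underside.
- katori: Bystander: a small steel bowl, 68 mm across, 30 mm high, standing in the thali; origin at the centre of its underside.
- katori_near: Bystander: a second steel bowl, 68 mm across, 30 mm high, standing on the table nearest the robot; origin at the centre of its underside.
- glass_mid: Bystander: a steel glass, 62 mm across, 95 mm tall, standing between the cutlery box and the board; origin at the centre of its underside.
- glass_side: Bystander: a steel glass, 62 mm across, 95 mm tall, standing off to the side; origin at the centre of its underside.
- jug_lid: Bystander: the yellow plastic jug lid, 110 mm across, 26 mm high with its knob; origin at the centre of its underside.
- sugar_pot: Bystander: the ceramic sugar pot, 92 mm across, 98 mm tall; origin at the centre of its underside.
Not all that is in view belongs to the job. Leave any green look-alike of the lid alone.

How it is judged:
By the outcome, as a careful person would: the job done as asked, in the order asked, and still so for the second after the job is handed in, with the robot touching nothing.
It also fails if it takes over 64 s, if anything falls off the work surface, if the arm or the gripper's body presses on something with over 40 N, if the wrist force passes 120 N, or if a joint passes its speed limit or range.

ROBOT

A 6-joint arm with a two-finger parallel gripper is mounted at the origin on the work surface. World frame = base frame: x ahead of the robot, y to its left, z up, the work surface at z = 0. Lengths are in mm, angles in rad, forces in N, time in s.
With the tool pointing down it reaches from about 300 to 750 mm from the base axis. Payload 8.5 kg.
Tool frame: the origin (TCP) lies between the finger pads; the fingertips stand r.tip_extent ahead of it and the grasp point (between the pads) lies 8 mm behind it (r.tip_extent is the distance from the TCP to the fingertips, in mm); x points along the fingers, z is the direction in which the jaws open and shut, and the axes are right-handed (so a half turn about x gives the same grasp; the last joint's range is limited). The gripper opens to 85 mm and grips with 20 to 120 N. Pads are 22 mm wide; open, the fingers measure 114 mm over their backs; the gripper's body (76 mm by 85 mm) begins 54 mm behind the grasp point. The pads swing forward as they close: fully open they stand 13 mm farther back than shut.
Start: joints at [0.942, 0.381, 1.297, -0, 1.464, -0.215], TCP at [221.14, 503.565, 242.322] pointing down, gripper open.
Joint ranges: [-3.11, 3.11], [-0.89, 2.33], [0.22, 2.48], [-1.42, 4.56], [0.17, 2.85], [-2.88, 2.88]. Speed limits (rad/s): [2.39, 2.39, 3.14, 3.14, 3.14, 3.14].

INTERFACE

Orientations are given as a 3x3 rotation matrix whose columns are the frame's x, y, z axes.
In Python, from rig import r, vision, nets gives the robot as it stands.
- The arm moves only by the tool apply_moves, never from a script. Its argument "increments" is a list of rows, each an object with "offset": the shift along the tool's x, y, z in mm, a list of three; "spin": the turn about the tool's x in degrees. In form: [{"offset": [dx, dy, dz], "spin": spin}, ...]. A call has exactly 8 rows; each row is the pose to reach, as a shift and turn from the pose commanded when the call began, along the tool's axes at that moment; what a row does not reach only later rows make up. A row lasts 1/8 s, in which the tool goes at most 62.5 mm and 10.7 degrees, less where a joint would pass 70% of its speed; a pose out of reach is approached as far as the arm can. A call with a gripper value outside its range is refused whole. "gripper" is the finger opening in mm, from 0 to 85.4, set as the call begins (left out, the last holds). The fingers move at their own pace and stop on an object; the grip force is fixed at half the most. Time passes only in rows, so rows that repeat a pose let the fingers close, or fill a call up. It gives the time, the measured TCP pose, the force and the opening at its end, in the units of the state.
- r.get_obs(): the state, without advancing time (a new reading comes with each control period).
- vision.get_image(name): name is "scene" or "top"; returns a dict with "frame" (420x560x3 uint8, red, green, blue), "depth" (420x560 float32, mm along the optical axis (not along the pixel's ray), 0 where there is no reading), "fx", "fy", "cx", "cy" (pixels), "extrinsics" (4x4, takes a point from world to camera coordinates). Camera axes: x right, y down, z forward; pixel columns grow to the right and rows downward; lengths in mm; the calibration is good to about 2 mm. A picture is of the moment at which its call begins.
- r.close_job(): hands the job in, once; it reports no verdict.
Trained networks look in a picture, given as the dict that the camera call returned (one of the last four; its "shot" number tells which), for a name from the list of things; names that differ only in an ending like _2 or _b are one class to them, and where a whole thing is asked for, a point or a joint stands for the part that bears it (a point fixed in the world has none). Each returns a list of dicts, best first, with "p" (0 to 1); they miss things now and then, are a little off and sometimes report something else, mostly with a low value. They report only what shows in the picture. A call takes as long as a camera call. They do not tell look-alikes from the thing itself.
- nets.outline_of(picture, thing): "pixels" (420x560 bool, what is visible of it) and "extent" ([left, top, width, height] in pixels, round what is visible of it).
The state is a dict: "time": time; "q": joint angles; "qd": joint speeds; "tau": joint torques, N m; "tool_pos": TCP position; "orientation": TCP orientation; "wrist_force": force on the tool from outside, world axes, zero at the start; "torque": the same for the moment, N m; "width": finger opening in mm.
Only numpy, scipy, OpenCV 4.12 (cv2) and the standard library are available. Lean on these libraries where they do the work, as an engineer would, in place of code of your own. Each camera call takes 0.05 s, during which the arm holds its last target.

## Working session

There is one attempt and no reset: what is moved stays moved. The work goes in short steps, Python scripts to look and compute and a tool call to move; the robot and the scene stay as the last step left them, time stands still between calls to the robot, and variables do not carry over. Pictures are saved under pics/ and viewed, and the job is handed in when it is done.

Besides the shell and the picture viewer there is one more tool, called after ">>>" as name(argument=value, ...) on one line, values as JSON. apply_moves: Moves the arm, as the interface text tells. Its arguments: {"type":"object","properties":{"increments":{"type":"array","items":{"type":"object","properties":{"offset":{"type":"array","items":{"type":"number"}},"spin":{"type":"number"}}}},"gripper":{"type":"number"}},"required":["increments"]}

```bash
mkdir -p pics; ls; python3 - <<'E'
from rig import r, vision, nets
import cv2, numpy as np
print(r.get_obs(), r.tip_extent)
for n in ["scene","top"]:
    p=vision.get_image(n)
    cv2.imwrite(f"pics/{n}0.png",p["frame"][:,:,::-1])
    np.savez(f"pics/{n}0.npz",**{k:v for k,v in p.items()})
    print(n,p["fx"],p["fy"],p["cx"],p["cy"],np.round(p["extrinsics"],3).tolist())
    for t in ["box","lid","pull_top","board","hood_edge","sill_rear","scallops"]:
        try:
            for d in nets.outline_of(p,t): print(t,round(d["p"],2),d["extent"])
        except Exception as e: print(t,e)
E
```

```text
pics
{'time': 0.0, 'q': array([ 9.41682652e-01,  3.81198702e-01,  1.29826262e+00, -1.23647543e-05,
        1.46359644e+00, -2.15286052e-01]), 'qd': array([-0.00024917, -0.0002624 ,  0.00266282,  0.00076494, -0.00022134,
        0.00148003]), 'tau': array([-1.14854622e-03, -4.48460376e+01, -2.31273544e+01, -3.25148294e-04,
        4.91782761e-03, -7.90551599e-05]), 'tool_pos': array([220.99475687, 503.34444166, 241.70968965]), 'orientation': array([[-8.52165907e-04, -9.15588790e-01,  4.02114962e-01],
       [-1.19183921e-03,  4.02115752e-01,  9.15588063e-01],
       [-9.99998927e-01,  3.00976556e-04, -1.43390395e-03]]), 'wrist_force': array([0.09234575, 0.97605398, 0.19582404]), 'torque': array([ 0.01005709, -0.01015493,  0.01326724]), 'width': 85.33956699775189} 11.0
scene 520.7661975670758 520.7661975670758 273.1646788003836 202.4464355965051 [[0.411, 0.911, 0.006, -247.466], [0.737, -0.329, -0.59, -321.439], [-0.536, 0.247, -0.807, 1948.507], [0.0, 0.0, 0.0, 1.0]]
box 0.66 [293.5, 174.3, 54.3, 92.2]
lid 0.85 [385.0, 207.1, 60.0, 35.9]
lid 0.74 [149.8, 178.7, 58.8, 28.9]
lid 0.69 [3
[... 439 characters left out ...]
lops 0.66 [266.5, 217.3, 22.0, 31.8]
top 509.9708557047492 509.9708557047492 278.5083739753038 204.29020983522707 [[-0.023, -1.0, 0.019, 37.714], [-0.986, 0.019, -0.167, 569.256], [0.167, -0.022, -0.986, 1594.173], [0.0, 0.0, 0.0, 1.0]]
box 0.67 [216.3, 148.4, 42.7, 98.4]
box 0.37 [223.5, 178.2, 27.8, 32.4]
lid 0.93 [127.2, 144.9, 55.2, 28.9]
lid 0.66 [324.5, 272.7, 61.1, 24.3]
lid 0.6 [225.4, 176.6, 26.3, 36.7]
lid 0.58 [414.4, 218.8, 34.7, 33.6]
pull_top 0.94 [323.1, 267.7, 62.5, 33.4]
pull_top 0.77 [227.7, 178.7, 21.6, 28.7]
pull_top 0.65 [125.0, 144.4, 55.8, 30.3]
hood_edge 0.83 [220.0, 147.0, 38.9, 94.8]
sill_rear 0.71 [217.3, 145.1, 45.1, 105.1]
scallops 0.57 [217.3, 147.7, 43.0, 96.2]
```

View pics/scene0.png

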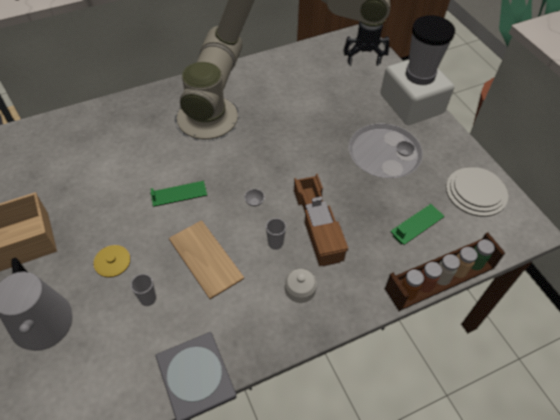

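View pics/top0.png

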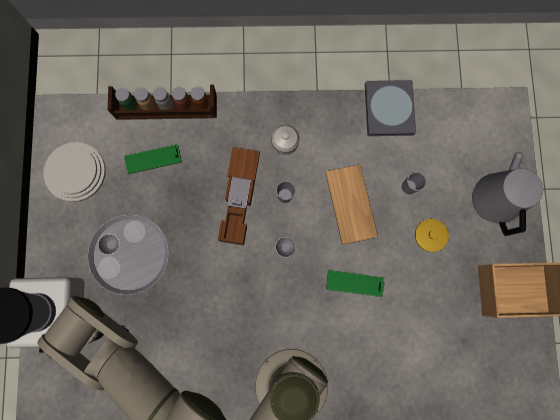

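The box is at top (240,196), with its hood at the far end (243,165) and its open front near the robot (232,230). The steel lid shows at (239,190). The two green look-alikes, at (153,159) and (355,283), are not mine. The board is at (352,204). I'll confirm with enlarged crops and a depth map.

```bash
cat > h.py <<'E'
import numpy as np, cv2
def load(n): return dict(np.load(f"pics/{n}.npz"))
def cloud(p):
    d=p["depth"].astype(float); v,u=np.mgrid[0:d.shape[0],0:d.shape[1]]
    P=np.stack([(u-p["cx"])*d/p["fx"],(v-p["cy"])*d/p["fy"],d],-1)
    E=p["extrinsics"]; W=(P-E[:3,3])@E[:3,:3]
    W[d==0]=np.nan
    return W
def proj(p,X):
    E=p["extrinsics"]; c=np.asarray(X,float)@E[:3,:3].T+E[:3,3]
    return np.stack([c[...,0]/c[...,2]*p["fx"]+p["cx"],c[...,1]/c[...,2]*p["fy"]+p["cy"]],-1)
def crop(p,x,y,w,h,s,name):
    f=p["frame"][y:y+h,x:x+w,::-1]; cv2.imwrite(name,cv2.resize(f,None,fx=s,fy=s,interpolation=cv2.INTER_CUBIC))
E
python3 - <<'E'
from h import *
t=load("top0");s=load("scene0")
crop(t,205,135,95,125,4.5,"pics/c1.png"); crop(s,280,165,80,110,5,"pics/c2.png")
W=cloud(t); np.set_printoptions(linewidth=250,suppress=True)
print("table z",[np.round(W[v,u],1) for v,u in [(200,300),(120,240),(260,250),(250,340)]])
print(np.round(W[145:250:3,212:266:3,2]).astype(int))
Ws=cloud(s); print("table z s",[np.round(Ws[v,u],1) for v,u in [(200,280),(260,370),(240,270),(320,340)]])
E
```

```text
table z [array([591.2, -47.1,  -1.2]), array([871.9, 149.2,  -1.2]), array([395.7, 121.2,   7.9]), array([ 422.6, -173.4,   -2.4])]
[[                   9                   -4                    4                    2                    1                   -2                    1                    0                   -2                    2                   -1
                    -4                    4                   -3                   -2                   -5                    2                    4]
 [                  -2                   -1                    3                    2                    1                    1                    4                   80                   82                   77                   -5
                     5                   -2                   -3                    3                   -3                    5                   -6]
 [                   3                   -3                    3                   -5                   -3                    5                    6                   87                   78            
[... 11928 characters left out ...]
                 -2                   -1                   -7                   -1                    6                   -1]
 [                  -6                    1                    0                   -6                   -1                   -2                   -9                    2                   -6                   -2                   -3
                     5                   -1                   -1                   -3                   -4                    8                    0]]
table z s [array([466.2,  85.8,   3.4]), array([783.3, 241.7,   1.6]), array([622.8, -20.3,  53. ]), array([915.1,  66.6,  -4.2])]<stdin>:6: RuntimeWarning: invalid value encountered in cast
```

```bash
python3 -c "
import cv2,numpy as np
a=cv2.imread('pics/c1.png');b=cv2.imread('pics/c2.png')
H=max(a.shape[0],b.shape[0]);o=np.zeros((H,a.shape[1]+b.shape[1],3),np.uint8);o[:a.shape[0],:a.shape[1]]=a;o[:b.shape[0],a.shape[1]:]=b
o=o[:600,:];print(o.shape);cv2.imwrite('pics/c12.png',cv2.resize(o,None,fx=min(1,800/o.shape[1]),fy=min(1,800/o.shape[1])))"
```

```text
(562, 828, 3)
```

View pics/c12.png

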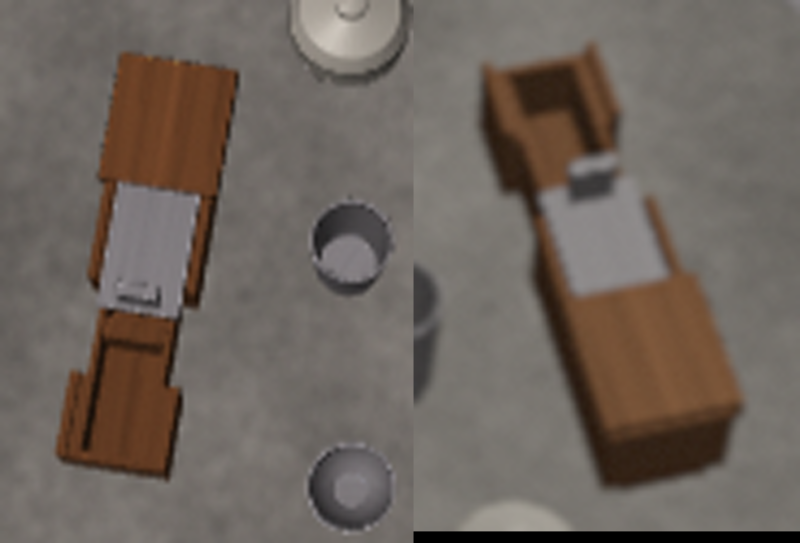

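```bash
cat > fit.py <<'E'
from h import *
from scipy.optimize import minimize
S=6
def prism(x0,x1,y0,y1,z0,z1): return np.array([[x,y,z] for x in(x0,x1) for y in(y0,y1) for z in(z0,z1)],float)
def pose(P,x,y,a):
    c,s=np.cos(a),np.sin(a); return np.stack([c*P[:,0]-s*P[:,1]+x,s*P[:,0]+c*P[:,1]+y,P[:,2]],-1)
def sil(p,prs,th,win):
    x0,y0,w,h=win; m=np.zeros((h*S,w*S),np.uint8)
    for P in prs:
        uv=(proj(p,pose(P,*th))-[x0,y0]+0.5)*S-0.5
        cv2.fillConvexPoly(m,cv2.convexHull(np.round(uv*16).astype(np.int32)),255,shift=4)
    return cv2.resize(m,(w,h),interpolation=cv2.INTER_AREA)/255.
def fit(views,prs,th0):
    def cost(th): return sum(np.abs(sil(p,prs,th,w)-m).sum() for p,m,w in views)
    best=None
    for st in (8,2):
        sx=np.array(th0)+np.array([[0,0,0],[st,0,0],[0,st,0],[0,0,st/60]])
        o=minimize(cost,th0,method="Nelder-Mead",options=dict(initial_simplex=sx,xatol=.02,fatol=.05,maxiter=400)); th0=o.x
    return o.x,o.fun
def boxprs(H=82,lx=50): return [prism(53,150,-40,40,0,H),prism(-18,53,-40,40,0,70),prism(-88,-18,-28,28,0,60),prism(-150,-88,-40,40,0,70),
  prism(lx-90,lx+90,-31,31,60,69),prism(lx-85,lx-75,-15,15,69,103)]
def satmask(p,win,lo=60):
    x,y,w,h=win; hsv=cv2.cvtColor(p["frame"],cv2.COLOR_RGB2HSV)[y:y+h,x:x+w]
    return hsv
E
python3 - <<'E'
from fit import *
t=load("top0");s=load("scene0")
for nm,p,pt in [("t",t,[(160,243),(230,240),(190,239),(204,352),(150,215),(190,270)]),("s",s,[(235,325),(195,312),(215,320),(260,205),(200,280)])]:
    hsv=cv2.cvtColor(p["frame"],cv2.COLOR_RGB2HSV)
    print(nm,[hsv[q].tolist() for q in pt])
W=cloud(t); 
print("board z",np.nanmedian(W[195:215,345:360].reshape(-1,3),0)); print("hood",np.nanmedian(W[155:170,238:250].reshape(-1,3),0)); print("lid",np.nanmedian(W[182:195,235:243].reshape(-1,3),0))
Ws=cloud(s); print("hood s",np.nanmedian(Ws[230:245,320:332].reshape(-1,3),0),"board s",np.nanmedian(Ws[245:270,195:215].reshape(-1,3),0), "lid s",np.nanmedian(Ws[208:218,315:325].reshape(-1,3),0))
E
```

```text
t [[12, 165, 113], [11, 167, 98], [162, 10, 128], [15, 127, 167], [11, 19, 108], [18, 23, 111]]
s [[13, 136, 114], [13, 139, 108], [0, 7, 140], [17, 98, 159], [20, 18, 130]]
board z [ 569.87656433 -217.1598223    15.57768877]
hood [703.12739196 135.01371368  82.62332654]
lid [621.61391781 152.50346555  69.30520375]
hood s [697.86192492 125.64183538  83.29126663] board s [ 576.29200337 -215.9337972    15.75379029] lid s [602.15946636 155.59912851  68.95540494]
```

```bash
python3 - <<'E'
from fit import *
t=load("top0");s=load("scene0")
def bm(p,win,zt):
    x,y,w,h=win; hsv=cv2.cvtColor(p["frame"],cv2.COLOR_RGB2HSV)[y:y+h,x:x+w]; z=cloud(p)[y:y+h,x:x+w,2]
    sat=np.clip((hsv[...,1].astype(float)-20)/70,0,1)
    if zt is None: return (hsv[...,1]>65).astype(float)
    br=(hsv[...,1]>65)
    zz=cv2.medianBlur(np.nan_to_num(z).astype(np.float32),3)>zt
    m=(br|zz)
    n,l,st,_=cv2.connectedComponentsWithStats(m.astype(np.uint8)); return (l==1+np.argmax(st[1:,4])).astype(float)
wt=(205,135,66,120); ws=(282,165,75,108)
V=[(t,bm(t,wt,50),wt),(s,bm(s,ws,50),ws)]
for nm,(p,m,w) in zip("ts",V): cv2.imwrite(f"pics/m{nm}.png",cv2.resize((m*255).astype(np.uint8),None,fx=4,fy=4))
for H in (80,83,86):
  for VV in (V,V[:1],V[1:]):
    th,f=fit(VV,boxprs(H),[620,140,-0.15]); print(H,len(VV),np.round(th,2),round(np.degrees(th[2]),2),round(f,1))
# board
wt=(320,155,65,95); ws=(160,212,92,90)
V=[(t,bm(t,wt,None),wt),(s,bm(s,ws,None),ws)]
for VV in (V,V[:1],V[1:]):
    th,f=fit(VV,[prism(-125,125,-60,60,0,16)],[573,-216,0.15]); print("board",np.round(th,3),round(f,1))
E
```

```text
80 2 [ 6.0074e+02  1.5585e+02 -1.7000e-01] -9.85 310.2
80 1 [ 6.0048e+02  1.5488e+02 -1.8000e-01] -10.14 92.6
80 1 [ 5.9896e+02  1.5769e+02 -1.7000e-01] -9.96 184.0
83 2 [ 6.0006e+02  1.5591e+02 -1.7000e-01] -9.96 298.9
83 1 [ 5.9999e+02  1.5491e+02 -1.8000e-01] -10.14 89.5
83 1 [ 5.9895e+02  1.5729e+02 -1.7000e-01] -10.0 179.0
86 2 [ 5.9992e+02  1.5578e+02 -1.8000e-01] -10.03 292.1
86 1 [ 5.9992e+02  1.5490e+02 -1.8000e-01] -10.1 88.5
86 1 [ 5.9903e+02  1.5723e+02 -1.8000e-01] -10.18 178.4
board [ 5.74500e+02 -2.14605e+02  1.87000e-01] 240.1
board [ 5.74452e+02 -2.14469e+02  1.88000e-01] 76.8
board [ 5.72286e+02 -2.14110e+02  1.78000e-01] 155.3
```

```bash
python3 - <<'E'
from fit import *
t=load("top0");s=load("scene0"); B=(599.7,155.6,-0.1745)
R=np.array([[np.cos(B[2]),np.sin(B[2])],[-np.sin(B[2]),np.cos(B[2])]])
for nm,p in (("t",t),("s",s)):
    W=cloud(p); L=(W[...,:2]-B[:2])@R.T; 
    hsv=cv2.cvtColor(p["frame"],cv2.COLOR_RGB2HSV)
    g=(hsv[...,1]<45)&(hsv[...,2]>85)&(abs(L[...,0])<150)&(abs(L[...,1])<28)
    pl=g&(W[...,2]>60)&(W[...,2]<78); pu=g&(W[...,2]>92)
    print(nm,"plate x pct",np.percentile(L[pl][:,0],[0,1,3,50,97,100]).round(1),"y med",np.median(L[pl][:,1]).round(1),"y ext",np.percentile(L[pl][:,1],[1,99]))
    print("pull n",pu.sum(),"x",np.round([L[pu][:,0].min(),np.median(L[pu][:,0]),L[pu][:,0].max()],1),"y",np.round([L[pu][:,1].min(),np.median(L[pu][:,1]),L[pu][:,1].max()],1), "z",np.median(W[pu][:,2]).round(1))
    im=cv2.resize(p["frame"][:,:,::-1],None,fx=5,fy=5,interpolation=cv2.INTER_CUBIC)
    for lx in (50,):
      for P,c in zip(boxprs(83,lx),[(0,255,255)]*4+[(255,0,0),(0,0,255)]):
        hull=cv2.convexHull(((proj(p,pose(P,*B))+.5)*5-.5).astype(np.float32)).astype(int); cv2.polylines(im,[hull],True,c,1)
    x,y,w,h=(205,135,66,120) if nm=="t" else (285,165,75,108)
    cv2.imwrite(f"pics/o{nm}.png",im[y*5:(y+h)*5,x*5:(x+w)*5])
a=cv2.imread("pics/ot.png");b=cv2.imread("pics/os.png");o=np.zeros((600,a.shape[1]+b.shape[1],3),np.uint8);o[:a.shape[0],:a.shape[1]]=a;o[:b.shape[0],a.shape[1]:]=b;cv2.imwrite("pics/o.png",o)
E
```

```text
t plate x pct [-38.2 -37.3 -35.3  12.8  53.   56.1] y med -0.3 y ext [-27.2538394   26.98276062]
pull n 29 x [-33.7 -28.3 -23.2] y [-14.8  -1.4  13.7] z 102.9
s plate x pct [-42.1 -33.6 -29.5   9.3  43.6  47.2] y med -0.2 y ext [-27.25267294  27.25046302]
pull n 34 x [-33.7 -24.3 -20.5] y [-15.5  -1.3  13.9] z 101.3
```

View pics/o.png

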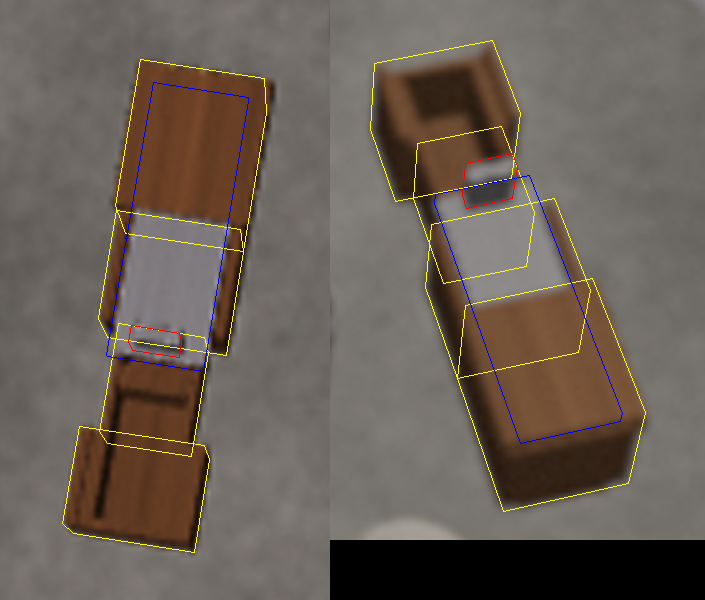

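```bash
cat > go.py <<'E'
# usage: python3 go.py x y z yawdeg(of tool z)  -> offset & spin from measured pose
import sys,numpy as np
from rig import r
o=r.get_obs(); R=o["orientation"]; p=o["tool_pos"]
a=[float(v) for v in sys.argv[1:]]
d=R.T@(np.array(a[:3])-p); yaw=np.degrees(np.arctan2(R[1,2],R[0,2]))
print("t",round(o["time"],2),"pos",p.round(2),"yaw",yaw.round(2),"w",round(o["width"],1),"F",o["wrist_force"].round(2),"T",o["torque"].round(3),"tip",r.tip_extent)
print("offset",d.round(2),"len",np.linalg.norm(d).round(1),"spin",round(-(a[3]-yaw),2))
E
python3 go.py 571.1 160.6 240 80
```

```text
t 0.8 pos [221.14 503.56 242.34] yaw 66.29 w 85.7 F [-0.92  0.7   0.8 ] T [ 0.073  0.024 -0.037] tip 11.0
offset [   2.35 -458.32 -173.31] len 490.0 spin -13.71
```

>>> apply_moves(increments=[{"offset": [0,-28,-11],"spin": -1},{"offset": [0,-84,-32],"spin": -3},{"offset": [0,-140,-53],"spin": -5},{"offset": [0,-196,-74],"spin": -7},{"offset": [0,-252,-95],"spin": -9},{"offset": [0,-308,-116],"spin": -11},{"offset": [0,-362,-137],"spin": -12.7},{"offset": [0,-410,-155],"spin": -13.7}], gripper=50)

```text
time: 1.8
tool_pos: [535.5, 195.0, 242.4]
orientation: [[0.0, -0.985, 0.174], [0.0, 0.174, 0.985], [-1.0, -0.0, 0.0]]
wrist_force: [1.2, 1.0, -0.3]
width: 50.0
```

```bash
python3 go.py 571.1 160.6 150 80
```

```text
t 1.8 pos [535.52 195.02 242.37] yaw 79.99 w 50.0 F [ 1.22  1.   -0.3 ] T [ 0.013 -0.032  0.003] tip 11.0
offset [ 92.38 -41.   -27.72] len 104.8 spin -0.01
```

>>> apply_moves(increments=[{"offset": [5,-10,-7],"spin": 0},{"offset": [20,-22,-15],"spin": 0},{"offset": [40,-34,-23],"spin": 0},{"offset": [60,-41,-27.7],"spin": 0},{"offset": [80,-41,-27.7],"spin": 0},{"offset": [92,-41,-27.7],"spin": 0},{"offset": [92.4,-41,-27.7],"spin": 0},{"offset": [92.4,-41,-27.7],"spin": 0}])

```text
time: 2.8
tool_pos: [569.9, 162.7, 150.6]
orientation: [[0.001, -0.985, 0.173], [0.0, 0.173, 0.985], [-1.0, -0.001, 0.0]]
wrist_force: [-0.9, 0.2, -1.1]
width: 49.8
```

```bash
cat > snap.py <<'E'
import sys
from rig import r,vision,nets
from h import *
n=sys.argv[1]; o=[]
for c,w in (("top",[int(v) for v in sys.argv[2].split(",")]),("scene",[int(v) for v in sys.argv[3].split(",")])):
    p=vision.get_image(c); np.savez(f"pics/{c}{n}.npz",**p)
    x,y,ww,h=w; f=p["frame"][y:y+h,x:x+ww,::-1]; s=min(400/ww,600/h); o.append(cv2.resize(f,None,fx=s,fy=s,interpolation=cv2.INTER_CUBIC))
H=max(i.shape[0] for i in o); im=np.zeros((H,sum(i.shape[1] for i in o),3),np.uint8); x=0
for i in o: im[:i.shape[0],x:x+i.shape[1]]=i; x+=i.shape[1]
cv2.imwrite(f"pics/v{n}.png",im)
E
python3 snap.py 1 205,140,80,110 280,150,80,110; python3 go.py 571.1 160.6 97 80
```

```text
t 2.9 pos [570.   162.55 150.69] yaw 80.0 w 50.2 F [-0.15  0.09  0.43] T [0.001 0.041 0.029] tip 11.0
offset [53.69 -1.34 -1.75] len 53.7 spin 0.0
```

View pics/v1.png

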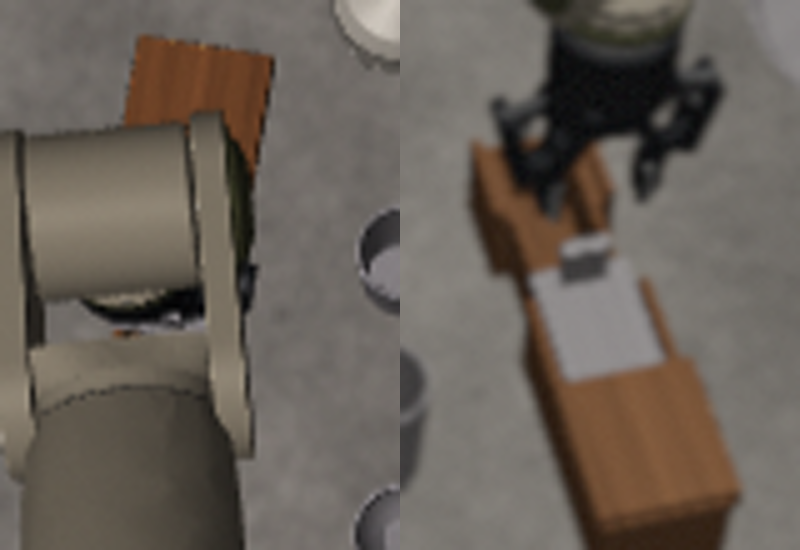

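The picture shows the open fingers straddling the pull, with the tab visible at crop (585,260) and no contact. I'll descend.

>>> apply_moves(increments=[{"offset": [5,0,0],"spin": 0},{"offset": [15,0,0],"spin": 0},{"offset": [25,0,0],"spin": 0},{"offset": [35,0,0],"spin": 0},{"offset": [43,0,0],"spin": 0},{"offset": [50,0,0],"spin": 0},{"offset": [53,0,0],"spin": 0},{"offset": [53,0,0],"spin": 0}])

```text
time: 3.9
tool_pos: [569.8, 162.4, 96.9]
orientation: [[-0.0, -0.985, 0.174], [-0.0, 0.174, 0.985], [-1.0, 0.0, -0.0]]
wrist_force: [-0.2, -0.3, 0.4]
width: 49.8
```

```bash
python3 snap.py 2 205,140,80,110 290,160,60,80; python3 go.py 571.1 160.6 97 80
```

```text
t 4.0 pos [569.94 162.4   97.22] yaw 79.99 w 49.9 F [ 0.57 -0.69 -0.92] T [-0.044 -0.029  0.024] tip 11.0
offset [ 0.22 -1.46 -1.57] len 2.2 spin -0.01
```

View pics/v2.png

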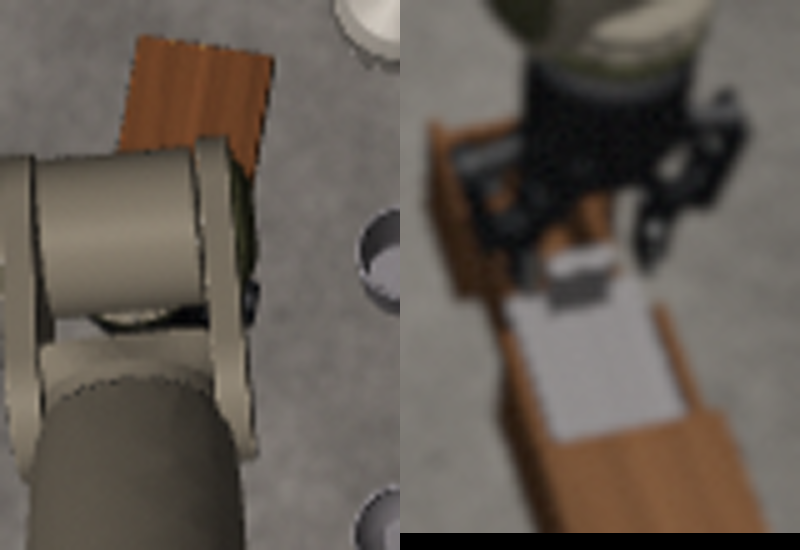

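>>> apply_moves(increments=[{"offset": [0,-1,-0.8],"spin": 0},{"offset": [0,-2,-1.6],"spin": 0},{"offset": [0,-2,-1.6],"spin": 0},{"offset": [0,-2,-1.6],"spin": 0},{"offset": [0,-2,-1.6],"spin": 0},{"offset": [0,-2,-1.6],"spin": 0},{"offset": [0,-2,-1.6],"spin": 0},{"offset": [0,-2,-1.6],"spin": 0}], gripper=38)

```text
time: 5.0
tool_pos: [571.5, 160.5, 96.9]
orientation: [[-0.0, -0.985, 0.174], [-0.0, 0.174, 0.985], [-1.0, 0.0, -0.0]]
wrist_force: [-0.3, 0.4, 0.4]
width: 38.1
```

```bash
python3 go.py 571.1 160.6 97 80;python3 snap.py 3 205,140,80,110 290,160,60,80; python3 go.py 571.1 160.6 97 80
```

```text
t 5.0 pos [571.45 160.48  96.9 ] yaw 79.99 w 38.1 F [-0.3   0.4   0.36] T [ 0.015 -0.018 -0.001] tip 11.0
offset [-0.1   0.37  0.06] len 0.4 spin -0.01
t 5.1 pos [571.46 160.47  96.93] yaw 79.99 w 38.2 F [-0.73 -0.15  0.31] T [-0.009 -0.023 -0.039] tip 11.0
offset [-0.07  0.38  0.07] len 0.4 spin -0.01
```

View pics/v3.png

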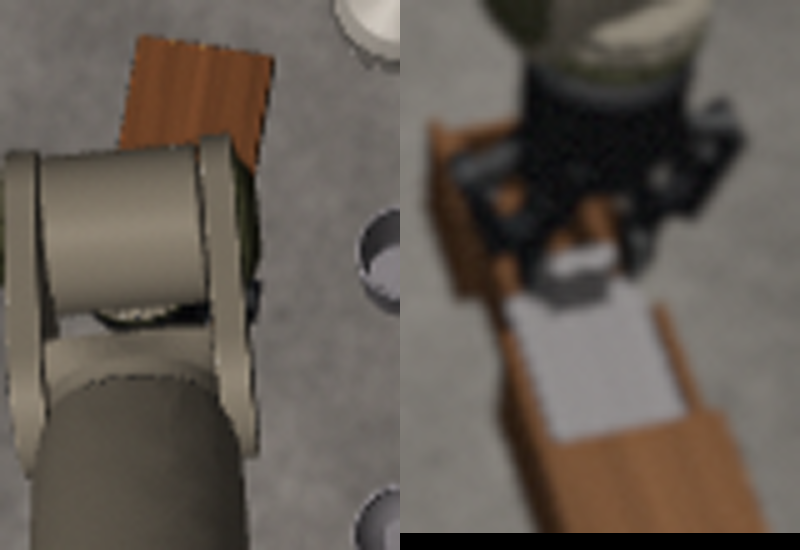

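The fingers are on either side of the tab. The left tip is nearly touching and the right one has a small gap. Now I'll close.

>>> apply_moves(increments=[{"offset": [0,0,0],"spin": 0},{"offset": [0,0,0],"spin": 0},{"offset": [0,0,0],"spin": 0},{"offset": [0,0,0],"spin": 0},{"offset": [0,0,0],"spin": 0},{"offset": [0,0,0],"spin": 0},{"offset": [0,0,0],"spin": 0},{"offset": [0,0,0],"spin": 0}], gripper=10)

```text
time: 6.1
tool_pos: [571.5, 160.5, 97.2]
orientation: [[0.0, -0.985, 0.174], [0.0, 0.174, 0.985], [-1.0, -0.0, 0.0]]
wrist_force: [-1.7, -0.6, 5.4]
width: 28.7
```

```bash
python3 go.py 571.1 160.6 97 80
```

```text
t 6.1 pos [571.52 160.5   97.25] yaw 79.99 w 28.7 F [-1.71 -0.57  5.37] T [ 0.012  0.402 -0.093] tip 11.0
offset [0.25 0.43 0.02] len 0.5 spin -0.01
```

>>> apply_moves(increments=[{"offset": [-0.5,-0.1,0],"spin": 0},{"offset": [-1,-0.2,0],"spin": 0},{"offset": [-1.5,-0.3,0],"spin": 0},{"offset": [-2,-0.4,0],"spin": 0},{"offset": [-2.5,-0.5,0],"spin": 0},{"offset": [-2.5,-0.5,0],"spin": 0},{"offset": [-2.5,-0.5,0],"spin": 0},{"offset": [-2.5,-0.5,0],"spin": 0}])

```text
time: 7.1
tool_pos: [571.9, 160.3, 99.4]
orientation: [[-0.0, -0.985, 0.174], [-0.0, 0.174, 0.985], [-1.0, 0.0, -0.0]]
wrist_force: [-0.2, -0.3, -2.9]
width: 27.9
```

```bash
python3 go.py 571.1 160.6 97 80; python3 snap.py 4 205,140,80,110 290,160,60,80; python3 go.py 571.1 160.6 97 80
```

```text
t 7.1 pos [571.91 160.34  99.38] yaw 79.99 w 27.9 F [-0.21 -0.33 -2.86] T [-0.029  0.015 -0.048] tip 11.0
offset [2.38 0.84 0.11] len 2.5 spin -0.01
t 7.2 pos [571.91 160.38  99.39] yaw 79.99 w 28.2 F [ 0.14 -0.69 -3.14] T [-0.116  0.082 -0.052] tip 11.0
offset [2.39 0.84 0.08] len 2.5 spin -0.01
```

View pics/v4.png

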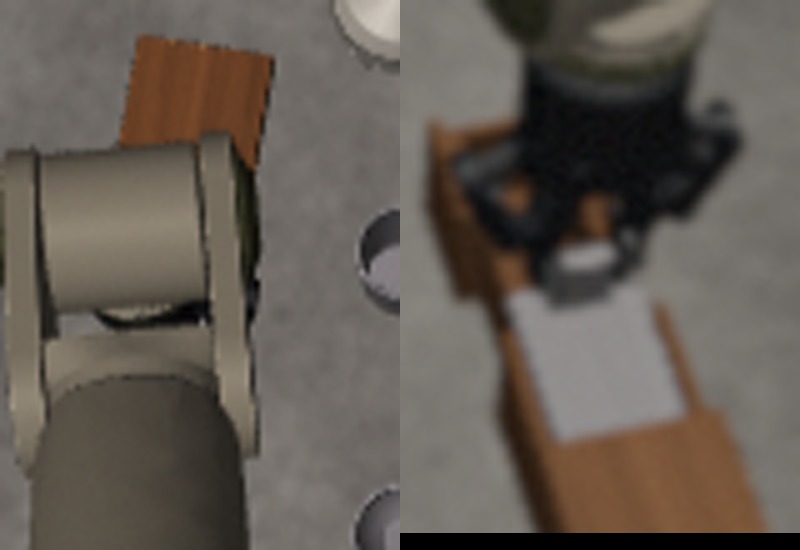

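Fz of −2.9 N with almost no moment means the lid is pivoting about its rear end, not hanging level. I'll keep lifting in small steps.

>>> apply_moves(increments=[{"offset": [-0.5,-0.1,0],"spin": 0},{"offset": [-1,-0.2,0],"spin": 0},{"offset": [-1.5,-0.3,0],"spin": 0},{"offset": [-1.5,-0.3,0],"spin": 0},{"offset": [-1.5,-0.3,0],"spin": 0},{"offset": [-1.5,-0.3,0],"spin": 0},{"offset": [-1.5,-0.3,0],"spin": 0},{"offset": [-1.5,-0.3,0],"spin": 0}])

```text
time: 8.2
tool_pos: [572.2, 160.3, 100.9]
orientation: [[-0.0, -0.985, 0.174], [-0.0, 0.174, 0.985], [-1.0, 0.0, -0.0]]
wrist_force: [0.1, 0.6, -3.2]
width: 28.3
```

```bash
python3 go.py 571.1 160.6 97 80
```

```text
t 8.2 pos [572.23 160.3  100.91] yaw 79.99 w 28.3 F [ 0.07  0.58 -3.2 ] T [-0.024  0.142 -0.036] tip 11.0
offset [3.91 1.16 0.09] len 4.1 spin -0.01
```

>>> apply_moves(increments=[{"offset": [-0.5,-0.1,0],"spin": 0},{"offset": [-1,-0.2,0],"spin": 0},{"offset": [-1.5,-0.3,0],"spin": 0},{"offset": [-1.5,-0.3,0],"spin": 0},{"offset": [-1.5,-0.3,0],"spin": 0},{"offset": [-1.5,-0.3,0],"spin": 0},{"offset": [-1.5,-0.3,0],"spin": 0},{"offset": [-1.5,-0.3,0],"spin": 0}])

```text
time: 9.2
tool_pos: [572.5, 160.3, 102.4]
orientation: [[-0.0, -0.985, 0.174], [0.0, 0.174, 0.985], [-1.0, 0.0, 0.0]]
wrist_force: [-0.1, -0.1, -3.8]
width: 28.2
```

```bash
python3 go.py 571.1 160.6 97 80
```

```text
t 9.2 pos [572.55 160.27 102.4 ] yaw 79.99 w 28.2 F [-0.06 -0.08 -3.83] T [ 0.034  0.304 -0.041] tip 11.0
offset [5.4  1.48 0.07] len 5.6 spin -0.01
```

>>> apply_moves(increments=[{"offset": [-0.5,-0.1,0],"spin": 0},{"offset": [-1,-0.2,0],"spin": 0},{"offset": [-1,-0.2,0],"spin": 0},{"offset": [-1,-0.2,0],"spin": 0},{"offset": [-1,-0.2,0],"spin": 0},{"offset": [-1,-0.2,0],"spin": 0},{"offset": [-1,-0.2,0],"spin": 0},{"offset": [-1,-0.2,0],"spin": 0}])

```text
time: 10.2
tool_pos: [572.7, 160.2, 103.4]
orientation: [[-0.0, -0.985, 0.174], [-0.0, 0.174, 0.985], [-1.0, 0.0, -0.0]]
wrist_force: [1.1, 0.2, -4.7]
width: 28.4
```

```bash
cat > avg.py <<'E'
from rig import r,vision
import numpy as np,sys
F=[];T=[]
for i in range(int(sys.argv[1])):
    p=vision.get_image("scene"); o=r.get_obs(); F.append(o["wrist_force"]);T.append(o["torque"])
print("F",np.mean(F,0).round(2),"T",np.mean(T,0).round(3),"sd",np.std(F,0).round(2),np.std(T,0).round(3))
np.savez("pics/last.npz",**p)
E
python3 avg.py 6; python3 go.py 571.1 160.6 97 80
```

```text
F [ 0.08 -0.16 -3.89] T [ 0.043  0.3   -0.001] sd [0.44 0.35 0.76] [0.042 0.017 0.024]
t 10.5 pos [572.75 160.25 103.43] yaw 79.99 w 28.2 F [-0.42 -0.28 -4.02] T [0.129 0.308 0.034] tip 11.0
offset [6.43 1.69 0.06] len 6.6 spin -0.01
```

```bash
cat > tilt.py <<'E'
from h import *
import sys
B=(599.7,155.6,-0.1745); R=np.array([[np.cos(B[2]),np.sin(B[2])],[-np.sin(B[2]),np.cos(B[2])]])
def tilt(p,lo=-15,hi=45):
    W=cloud(p); L=(W[...,:2]-B[:2])@R.T; hsv=cv2.cvtColor(p["frame"],cv2.COLOR_RGB2HSV)
    m=(hsv[...,1]<45)&(hsv[...,2]>100)&(L[...,0]>lo)&(L[...,0]<hi)&(abs(L[...,1])<24)&(W[...,2]>55)&(W[...,2]<92)
    x=L[m][:,0];z=W[m][:,2]; c,V=np.polyfit(x-50,z,1,cov=True)
    return m.sum(),"z@50",c[1].round(2),"+-",V[1,1]**.5,"z@-40",(c[1]-90*c[0]).round(2),"deg",np.degrees(c[0]).round(2),"+-",np.degrees(V[0,0]**.5).round(2)
for n in sys.argv[1:]: print(n,*tilt(dict(np.load(f"pics/{n}.npz"))))
E
python3 tilt.py scene0 scene1 scene2 scene3 scene4 last
```

```text
scene0 247 z@50 68.79 +- 0.4559900438400887 z@-40 69.18 deg -0.25 +- 0.67
scene1 247 z@50 69.3 +- 0.42862604235897034 z@-40 67.66 deg 1.04 +- 0.63
scene2 245 z@50 68.45 +- 0.4477473739806565 z@-40 67.74 deg 0.46 +- 0.66
scene3 251 z@50 68.7 +- 0.44082705543468403 z@-40 68.98 deg -0.18 +- 0.64
scene4 252 z@50 70.06 +- 0.4307839488013761 z@-40 70.4 deg -0.22 +- 0.64
last 251 z@50 71.52 +- 0.447398096976349 z@-40 75.6 deg -2.6 +- 0.66
```

>>> apply_moves(increments=[{"offset": [-0.5,-0.1,0],"spin": 0},{"offset": [-1,-0.2,0],"spin": 0},{"offset": [-1,-0.2,0],"spin": 0},{"offset": [-1,-0.2,0],"spin": 0},{"offset": [-1,-0.2,0],"spin": 0},{"offset": [-1,-0.2,0],"spin": 0},{"offset": [-1,-0.2,0],"spin": 0},{"offset": [-1,-0.2,0],"spin": 0}])

```text
time: 11.5
tool_pos: [572.9, 160.2, 104.4]
orientation: [[-0.0, -0.985, 0.174], [0.0, 0.174, 0.985], [-1.0, 0.0, 0.0]]
wrist_force: [-0.4, 0.1, -5.1]
width: 28.1
```

```bash
python3 avg.py 5; python3 go.py 571.1 160.6 97 80; python3 tilt.py last
```

```text
F [ 0.19 -0.24 -4.1 ] T [0.074 0.309 0.024] sd [0.19 0.49 0.47] [0.023 0.025 0.016]
t 11.75 pos [572.94 160.18 104.41] yaw 79.99 w 28.5 F [ 0.52 -0.41 -3.58] T [0.087 0.3   0.007] tip 11.0
offset [7.41 1.88 0.09] len 7.6 spin -0.01
last 256 z@50 72.33 +- 0.4553371322752743 z@-40 76.61 deg -2.72 +- 0.68
```

>>> apply_moves(increments=[{"offset": [-0.5,0,0],"spin": 0},{"offset": [-1,0,0],"spin": 0},{"offset": [-1,0,0],"spin": 0},{"offset": [-1,0,0],"spin": 0},{"offset": [-1,0,0],"spin": 0},{"offset": [-1,0,0],"spin": 0},{"offset": [-1,0,0],"spin": 0},{"offset": [-1,0,0],"spin": 0}])

```text
time: 12.75
tool_pos: [573.0, 160.2, 105.4]
orientation: [[0.0, -0.985, 0.174], [-0.0, 0.174, 0.985], [-1.0, -0.0, -0.0]]
wrist_force: [-0.1, -0.2, -4.4]
width: 28.4
```

```bash
python3 avg.py 5; python3 go.py 571.1 160.6 97 80; python3 tilt.py last
```

```text
F [ 0.17  0.04 -4.18] T [ 0.057  0.299 -0.003] sd [0.27 0.42 0.42] [0.019 0.022 0.023]
t 13.0 pos [572.94 160.18 105.43] yaw 79.99 w 28.0 F [ 0.15  0.36 -4.87] T [ 0.042  0.29  -0.018] tip 11.0
offset [8.43 1.89 0.1 ] len 8.6 spin -0.01
last 263 z@50 73.72 +- 0.4117790775842964 z@-40 77.73 deg -2.55 +- 0.62
```

The lid is now fully carried: F is constant at 4 N (its weight) and T/F is 77 mm. The deep grip holds its tilt stiffly, so it rises bodily without tipping. I'll set it back and regrip only the top of the tab, so it can pivot more freely and I don't have to press on the hood.

>>> apply_moves(increments=[{"offset": [1.5,0.3,0],"spin": 0},{"offset": [3,0.6,0],"spin": 0},{"offset": [4.5,1,0],"spin": 0},{"offset": [6,1.3,0],"spin": 0},{"offset": [7.5,1.6,0],"spin": 0},{"offset": [8.3,1.9,0],"spin": 0},{"offset": [8.3,1.9,0],"spin": 0},{"offset": [8.3,1.9,0],"spin": 0}])

```text
time: 14.0
tool_pos: [571.2, 160.5, 97.3]
orientation: [[0.001, -0.985, 0.174], [0.0, 0.174, 0.985], [-1.0, -0.001, 0.0]]
wrist_force: [-0.1, 0.6, -1.9]
width: 28.0
```

>>> apply_moves(increments=[{"offset": [0,0,0],"spin": 0},{"offset": [0,0,0],"spin": 0},{"offset": [0,0,0],"spin": 0},{"offset": [-2,0,0],"spin": 0},{"offset": [-5,0,0],"spin": 0},{"offset": [-8,0,0],"spin": 0},{"offset": [-9,0,0],"spin": 0},{"offset": [-9,0,0],"spin": 0}], gripper=38)

```text
time: 15.0
tool_pos: [571.1, 160.5, 106.2]
orientation: [[0.0, -0.985, 0.174], [0.0, 0.174, 0.985], [-1.0, -0.0, 0.0]]
wrist_force: [0.5, -0.5, -0.1]
width: 37.8
```

>>> apply_moves(increments=[{"offset": [0,0,0],"spin": 0},{"offset": [0,0,0],"spin": 0},{"offset": [0,0,0],"spin": 0},{"offset": [0,0,0],"spin": 0},{"offset": [-0.5,-0.1,0],"spin": 0},{"offset": [-1,-0.2,0],"spin": 0},{"offset": [-1.5,-0.3,0],"spin": 0},{"offset": [-2,-0.4,0],"spin": 0}], gripper=10)

```text
time: 16.0
tool_pos: [571.3, 160.4, 107.8]
orientation: [[-0.001, -0.985, 0.174], [-0.0, 0.174, 0.985], [-1.0, 0.001, -0.0]]
wrist_force: [-0.2, -0.1, -2.4]
width: 27.2
```

```bash
python3 avg.py 4; python3 go.py 571.1 160.6 106 80; python3 tilt.py last
```

```text
F [-0.    0.19 -1.83] T [0.034 0.063 0.026] sd [0.42 0.24 0.34] [0.021 0.008 0.023]
t 16.2 pos [571.39 160.41 108.  ] yaw 79.99 w 27.2 F [-0.6   0.49 -2.33] T [0.013 0.07  0.059] tip 11.0
offset [2.   0.32 0.13] len 2.0 spin -0.01
last 248 z@50 69.49 +- 0.45558091458159605 z@-40 69.59 deg -0.06 +- 0.66
```

>>> apply_moves(increments=[{"offset": [-0.7,-0.1,0],"spin": 0},{"offset": [-1.4,-0.3,0],"spin": 0},{"offset": [-2.1,-0.4,0],"spin": 0},{"offset": [-2.8,-0.5,0],"spin": 0},{"offset": [-3.5,-0.6,0],"spin": 0},{"offset": [-3.5,-0.6,0],"spin": 0},{"offset": [-3.5,-0.6,0],"spin": 0},{"offset": [-3.5,-0.6,0],"spin": 0}])

```text
time: 17.2
tool_pos: [572.1, 160.3, 111.6]
orientation: [[0.0, -0.985, 0.174], [-0.0, 0.174, 0.985], [-1.0, -0.0, -0.0]]
wrist_force: [0.8, -0.8, -2.1]
width: 26.9
```

```bash
python3 avg.py 3; python3 go.py 571.1 160.6 106 80; python3 tilt.py last
```

```text
F [ 0.92 -0.18 -2.77] T [-0.03  -0.082  0.003] sd [0.41 0.08 0.14] [0.021 0.037 0.018]
t 17.35 pos [572.06 160.35 111.61] yaw 79.99 w 27.0 F [ 0.4  -0.24 -2.9 ] T [-0.034 -0.043 -0.008] tip 11.0
offset [5.61 0.99 0.08] len 5.7 spin -0.01
last 256 z@50 70.78 +- 0.44403454059274794 z@-40 74.35 deg -2.27 +- 0.65
```

>>> apply_moves(increments=[{"offset": [-0.5,-0.1,0],"spin": 0},{"offset": [-1,-0.2,0],"spin": 0},{"offset": [-1.5,-0.3,0],"spin": 0},{"offset": [-2,-0.4,0],"spin": 0},{"offset": [-2,-0.4,0],"spin": 0},{"offset": [-2,-0.4,0],"spin": 0},{"offset": [-2,-0.4,0],"spin": 0},{"offset": [-2,-0.4,0],"spin": 0}])

```text
time: 18.35
tool_pos: [572.4, 160.3, 113.6]
orientation: [[-0.0, -0.985, 0.174], [-0.0, 0.174, 0.985], [-1.0, 0.0, -0.0]]
wrist_force: [0.9, -0.7, -3.5]
width: 27.1
```

```bash
python3 avg.py 3; python3 go.py 571.1 160.6 106 80; python3 tilt.py last
```

```text
F [ 0.24  0.04 -3.04] T [ 0.003 -0.026  0.001] sd [0.3  0.15 0.42] [0.005 0.026 0.021]
t 18.5 pos [572.44 160.31 113.63] yaw 79.99 w 27.1 F [-0.15  0.24 -2.81] T [-0.003 -0.034  0.026] tip 11.0
offset [7.63 1.37 0.05] len 7.7 spin -0.01
last 254 z@50 72.83 +- 0.4081195898713693 z@-40 75.31 deg -1.58 +- 0.6
```

>>> apply_moves(increments=[{"offset": [-0.5,-0.1,0],"spin": 0},{"offset": [-1,-0.2,0],"spin": 0},{"offset": [-1.5,-0.3,0],"spin": 0},{"offset": [-2,-0.4,0],"spin": 0},{"offset": [-2,-0.4,0],"spin": 0},{"offset": [-2,-0.4,0],"spin": 0},{"offset": [-2,-0.4,0],"spin": 0},{"offset": [-2,-0.4,0],"spin": 0}])

```text
time: 19.5
tool_pos: [572.8, 160.2, 115.6]
orientation: [[-0.0, -0.985, 0.174], [-0.0, 0.174, 0.985], [-1.0, 0.0, -0.0]]
wrist_force: [1.1, 0.4, -2.9]
width: 26.8
```

```bash
python3 avg.py 3; python3 go.py 571.1 160.6 106 80; python3 tilt.py last
```

```text
F [ 0.58 -0.16 -2.32] T [0.02  0.007 0.019] sd [0.12 0.17 0.49] [0.008 0.028 0.021]
t 19.65 pos [572.83 160.2  115.61] yaw 79.99 w 27.3 F [ 0.73 -0.06 -3.  ] T [ 0.03  -0.033  0.047] tip 11.0
offset [9.61 1.77 0.09] len 9.8 spin -0.01
last 256 z@50 73.79 +- 0.40542970607128603 z@-40 78.49 deg -3.0 +- 0.6
```

Raised 9.6 mm and still pivoting freely, with no touch yet. Continuing.

>>> apply_moves(increments=[{"offset": [-0.5,-0.1,0],"spin": 0},{"offset": [-1,-0.2,0],"spin": 0},{"offset": [-1.5,-0.3,0],"spin": 0},{"offset": [-1.5,-0.3,0],"spin": 0},{"offset": [-1.5,-0.3,0],"spin": 0},{"offset": [-1.5,-0.3,0],"spin": 0},{"offset": [-1.5,-0.3,0],"spin": 0},{"offset": [-1.5,-0.3,0],"spin": 0}])

```text
time: 20.65
tool_pos: [573.1, 160.2, 117.1]
orientation: [[-0.0, -0.985, 0.174], [-0.0, 0.174, 0.985], [-1.0, 0.0, -0.0]]
wrist_force: [0.8, 1.1, -3.5]
width: 27.1
```

```bash
python3 avg.py 3; python3 go.py 571.1 160.6 106 80; python3 tilt.py last
```

```text
F [ 0.43  0.17 -3.08] T [ 0.008  0.015 -0.008] sd [0.97 0.55 0.38] [0.027 0.018 0.036]
t 20.8 pos [573.11 160.16 117.1 ] yaw 79.99 w 27.2 F [-0.88  0.76 -3.35] T [ 0.047  0.029 -0.017] tip 11.0
offset [11.1   2.06  0.09] len 11.3 spin -0.01
last 255 z@50 74.17 +- 0.45079411196788716 z@-40 80.44 deg -3.99 +- 0.67
```

>>> apply_moves(increments=[{"offset": [-0.5,-0.1,0],"spin": 0},{"offset": [-1,-0.2,0],"spin": 0},{"offset": [-1.5,-0.3,0],"spin": 0},{"offset": [-1.5,-0.3,0],"spin": 0},{"offset": [-1.5,-0.3,0],"spin": 0},{"offset": [-1.5,-0.3,0],"spin": 0},{"offset": [-1.5,-0.3,0],"spin": 0},{"offset": [-1.5,-0.3,0],"spin": 0}])

```text
time: 21.8
tool_pos: [573.4, 160.1, 118.6]
orientation: [[-0.0, -0.985, 0.174], [0.0, 0.174, 0.985], [-1.0, 0.0, -0.0]]
wrist_force: [0.3, 0.6, -3.1]
width: 26.8
```

```bash
python3 avg.py 3; python3 go.py 571.1 160.6 106 80; python3 tilt.py last
```

```text
F [ 0.98 -0.54 -2.79] T [-0.     0.038 -0.013] sd [0.66 0.53 0.68] [0.025 0.005 0.019]
t 21.95 pos [573.42 160.12 118.61] yaw 79.99 w 27.1 F [ 0.63 -1.23 -2.25] T [ 0.011  0.039 -0.006] tip 11.0
offset [12.61  2.37  0.06] len 12.8 spin -0.01
last 265 z@50 75.98 +- 0.4322526457175956 z@-40 80.96 deg -3.17 +- 0.65
```

>>> apply_moves(increments=[{"offset": [-0.5,-0.1,0],"spin": 0},{"offset": [-1,-0.2,0],"spin": 0},{"offset": [-1,-0.2,0],"spin": 0},{"offset": [-1,-0.2,0],"spin": 0},{"offset": [-1,-0.2,0],"spin": 0},{"offset": [-1,-0.2,0],"spin": 0},{"offset": [-1,-0.2,0],"spin": 0},{"offset": [-1,-0.2,0],"spin": 0}])

```text
time: 22.95
tool_pos: [573.6, 160.1, 119.6]
orientation: [[-0.0, -0.985, 0.174], [0.0, 0.174, 0.985], [-1.0, 0.0, 0.0]]
wrist_force: [0.1, -0.3, -3.1]
width: 27.6
```

```bash
python3 avg.py 3; python3 go.py 571.1 160.6 106 80; python3 tilt.py last
```

```text
F [ 0.25 -0.14 -3.2 ] T [-0.006  0.055  0.017] sd [0.36 0.35 0.05] [0.009 0.02  0.022]
t 23.1 pos [573.63 160.08 119.63] yaw 79.99 w 26.9 F [ 0.53  0.04 -3.28] T [ 0.006  0.06  -0.013] tip 11.0
offset [13.63  2.58  0.07] len 13.9 spin -0.01
last 263 z@50 76.08 +- 0.45753863877528117 z@-40 82.63 deg -4.16 +- 0.68
```

>>> apply_moves(increments=[{"offset": [-0.5,-0.1,0],"spin": 0},{"offset": [-0.8,-0.2,0],"spin": 0},{"offset": [-0.8,-0.2,0],"spin": 0},{"offset": [-0.8,-0.2,0],"spin": 0},{"offset": [-0.8,-0.2,0],"spin": 0},{"offset": [-0.8,-0.2,0],"spin": 0},{"offset": [-0.8,-0.2,0],"spin": 0},{"offset": [-0.8,-0.2,0],"spin": 0}])

```text
time: 24.1
tool_pos: [573.8, 160.1, 120.4]
orientation: [[-0.0, -0.985, 0.174], [0.0, 0.174, 0.985], [-1.0, 0.0, 0.0]]
wrist_force: [0.1, -0.1, -2.8]
width: 27.4
```

```bash
python3 avg.py 4; python3 go.py 571.1 160.6 106 80; python3 tilt.py last; python3 - <<'E'
from h import *
p=dict(np.load("pics/last.npz")); crop(p,285,155,70,100,6,"pics/l1.png")
E
```

```text
F [ 0.23 -0.35 -3.24] T [-0.006  0.105 -0.039] sd [0.1  0.28 0.34] [0.017 0.009 0.007]
t 24.3 pos [573.84 160.06 120.44] yaw 79.99 w 27.0 F [ 0.23 -0.13 -3.12] T [ 0.02   0.115 -0.052] tip 11.0
offset [14.44  2.8   0.06] len 14.7 spin -0.01
last 264 z@50 76.88 +- 0.42758400537275304 z@-40 82.71 deg -3.71 +- 0.63
```

View pics/l1.png

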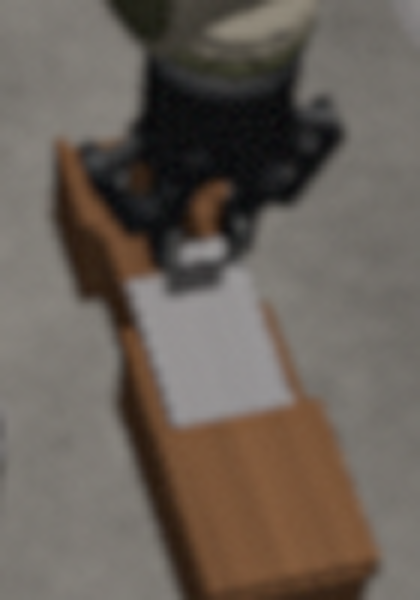

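>>> apply_moves(increments=[{"offset": [-0.1,0,0],"spin": 0},{"offset": [-0.2,0,0],"spin": 0},{"offset": [-0.3,0,0],"spin": 0},{"offset": [-0.4,-0.1,0],"spin": 0},{"offset": [-0.5,-0.1,0],"spin": 0},{"offset": [-0.5,-0.1,0],"spin": 0},{"offset": [-0.5,-0.1,0],"spin": 0},{"offset": [-0.5,-0.1,0],"spin": 0}])

```text
time: 25.3
tool_pos: [573.9, 160.0, 120.9]
orientation: [[-0.0, -0.985, 0.174], [-0.0, 0.174, 0.985], [-1.0, 0.0, -0.0]]
wrist_force: [1.3, -0.2, -3.4]
width: 27.5
```

```bash
python3 avg.py 4; python3 go.py 571.1 160.6 106 80; python3 tilt.py last
```

```text
F [ 0.4  -0.13 -3.35] T [0.022 0.071 0.002] sd [0.3  0.6  0.67] [0.028 0.033 0.018]
t 25.5 pos [573.93 160.02 120.93] yaw 79.99 w 27.1 F [ 0.66 -0.14 -2.98] T [-0.004  0.08   0.005] tip 11.0
offset [14.93  2.89  0.08] len 15.2 spin -0.01
last 264 z@50 76.81 +- 0.4477121725403978 z@-40 84.22 deg -4.72 +- 0.67
```

>>> apply_moves(increments=[{"offset": [-0.1,0,0],"spin": 0},{"offset": [-0.2,0,0],"spin": 0},{"offset": [-0.3,0,0],"spin": 0},{"offset": [-0.4,-0.1,0],"spin": 0},{"offset": [-0.5,-0.1,0],"spin": 0},{"offset": [-0.6,-0.1,0],"spin": 0},{"offset": [-0.6,-0.1,0],"spin": 0},{"offset": [-0.6,-0.1,0],"spin": 0}])

```text
time: 26.5
tool_pos: [574.0, 160.0, 121.3]
orientation: [[-0.0, -0.985, 0.174], [-0.0, 0.174, 0.985], [-1.0, 0.0, -0.0]]
wrist_force: [0.9, 0.0, -7.9]
width: 26.9
```

```bash
python3 avg.py 4; python3 go.py 571.1 160.6 106 80; python3 tilt.py last
```

```text
F [ 2.43 -0.02 -8.15] T [ 0.017 -0.244  0.012] sd [0.66 0.21 0.44] [0.031 0.025 0.035]
t 26.7 pos [574.   159.98 121.35] yaw 79.99 w 26.8 F [ 3.17  0.16 -8.64] T [ 0.027 -0.239 -0.048] tip 11.0
offset [15.35  2.96  0.1 ] len 15.6 spin -0.01
last 269 z@50 76.82 +- 0.41148498591266053 z@-40 83.77 deg -4.42 +- 0.61
```

That is the touch: Fz went from −3.3 to −8.2 N within about 0.4 mm. I'll back off 0.5 mm so it isn't pressing, then draw forward and check the force on the way.

>>> apply_moves(increments=[{"offset": [0.3,0,0],"spin": 0},{"offset": [0.5,0,0],"spin": 0},{"offset": [0.5,1,0],"spin": 0},{"offset": [0.5,3,0],"spin": 0},{"offset": [0.5,5.5,0],"spin": 0},{"offset": [0.5,8,0],"spin": 0},{"offset": [0.5,11,0],"spin": 0},{"offset": [0.5,14,0],"spin": 0}])

```text
time: 27.7
tool_pos: [560.0, 162.5, 121.1]
orientation: [[-0.0, -0.985, 0.174], [-0.0, 0.174, 0.985], [-1.0, 0.0, -0.0]]
wrist_force: [0.8, 0.2, -3.1]
width: 27.3
```

```bash
python3 go.py 571.1 160.6 106 80; python3 avg.py 2
```

```text
t 27.7 pos [559.98 162.5  121.07] yaw 79.99 w 27.3 F [ 0.84  0.24 -3.14] T [-0.053  0.022  0.022] tip 11.0
offset [ 15.07 -11.28   0.06] len 18.8 spin -0.01
F [ 0.19  0.19 -3.49] T [ 0.04   0.199 -0.007] sd [0.22 0.2  0.68] [0.007 0.034 0.002]
```

>>> apply_moves(increments=[{"offset": [0,4,0],"spin": 0},{"offset": [0,8,0],"spin": 0},{"offset": [0,12,0],"spin": 0},{"offset": [0,16,0],"spin": 0},{"offset": [0,20,0],"spin": 0},{"offset": [0,24,0],"spin": 0},{"offset": [0,28,0],"spin": 0},{"offset": [0,30,0],"spin": 0}])

```text
time: 28.8
tool_pos: [530.4, 167.7, 121.1]
orientation: [[-0.0, -0.985, 0.174], [-0.0, 0.174, 0.985], [-1.0, 0.0, -0.0]]
wrist_force: [0.6, 0.4, -3.3]
width: 27.0
```

```bash
python3 avg.py 2; python3 go.py 571.1 160.6 106 80;  python3 - <<'E'
from h import *
p=dict(np.load("pics/last.npz")); crop(p,285,155,70,100,6,"pics/l2.png")
E
```

```text
F [-0.34  0.08 -2.85] T [ 0.03   0.229 -0.009] sd [0.34 0.56 0.3 ] [0.064 0.073 0.031]
t 28.9 pos [530.39 167.73 121.03] yaw 80.0 w 27.4 F [-0.69  0.64 -2.55] T [0.094 0.302 0.022] tip 11.0
offset [ 15.01 -41.34   0.05] len 44.0 spin -0.0
```

View pics/l2.png

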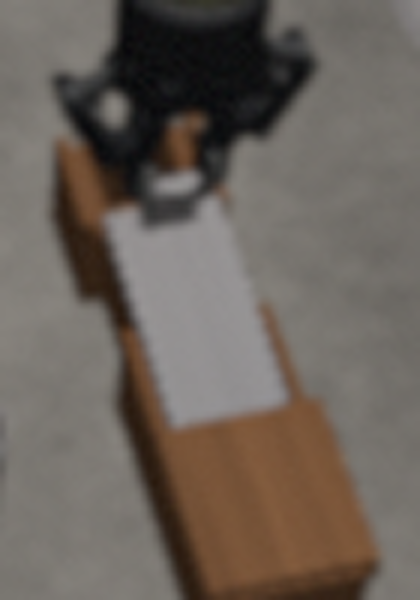

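>>> apply_moves(increments=[{"offset": [2,0.4,0],"spin": 0},{"offset": [4.5,0.9,0],"spin": 0},{"offset": [7,1.3,0],"spin": 0},{"offset": [9.5,1.8,0],"spin": 0},{"offset": [12,2.3,0],"spin": 0},{"offset": [14,2.7,0],"spin": 0},{"offset": [14.8,2.8,0],"spin": 0},{"offset": [14.8,2.8,0],"spin": 0}])

```text
time: 29.9
tool_pos: [527.9, 168.2, 106.5]
orientation: [[0.0, -0.985, 0.174], [0.0, 0.174, 0.985], [-1.0, -0.0, 0.0]]
wrist_force: [-3.8, -0.3, 1.2]
width: 27.3
```

```bash
python3 avg.py 2; python3 go.py 571.1 160.6 106 80; python3 - <<'E'
from tilt import tilt
import numpy as np
print(tilt(dict(np.load("pics/last.npz")),-60,40))
E
```

```text
F [-3.22 -0.03  2.84] T [-0.022  0.544 -0.013] sd [0.2  0.3  0.37] [0.009 0.001 0.042]
t 30.0 pos [527.92 168.16 106.49] yaw 79.99 w 27.1 F [-3.42  0.27  3.21] T [-0.013  0.545 -0.055] tip 11.0
offset [  0.5  -43.83   0.06] len 43.8 spin -0.01
(np.int64(401), 'z@50', np.float64(69.09), '+-', np.float64(0.3556534449439516), 'z@-40', np.float64(68.25), 'deg', np.float64(0.53), '+-', np.float64(0.31))
```

>>> apply_moves(increments=[{"offset": [-0.3,4,0],"spin": 0},{"offset": [-0.3,12,0],"spin": 0},{"offset": [-0.3,20,0],"spin": 0},{"offset": [-0.3,28,0],"spin": 0},{"offset": [-0.3,36,0],"spin": 0},{"offset": [-0.3,44,0],"spin": 0},{"offset": [-0.3,50,0],"spin": 0},{"offset": [-0.3,54,0],"spin": 0}])

```text
time: 31.0
tool_pos: [474.4, 177.6, 106.5]
orientation: [[-0.0, -0.985, 0.174], [-0.0, 0.174, 0.985], [-1.0, 0.0, -0.0]]
wrist_force: [1.7, 0.5, -2.3]
width: 27.2
```

```bash
python3 snap.py 5 205,140,80,110 285,155,70,100; python3 go.py 571.1 160.6 106 80
```

```text
t 31.1 pos [474.02 177.66 106.51] yaw 80.0 w 26.8 F [-3.19  0.19  0.83] T [0.127 0.311 0.011] tip 11.0
offset [ 3.900e-01 -9.857e+01  6.000e-02] len 98.6 spin -0.0
```

View pics/v5.png

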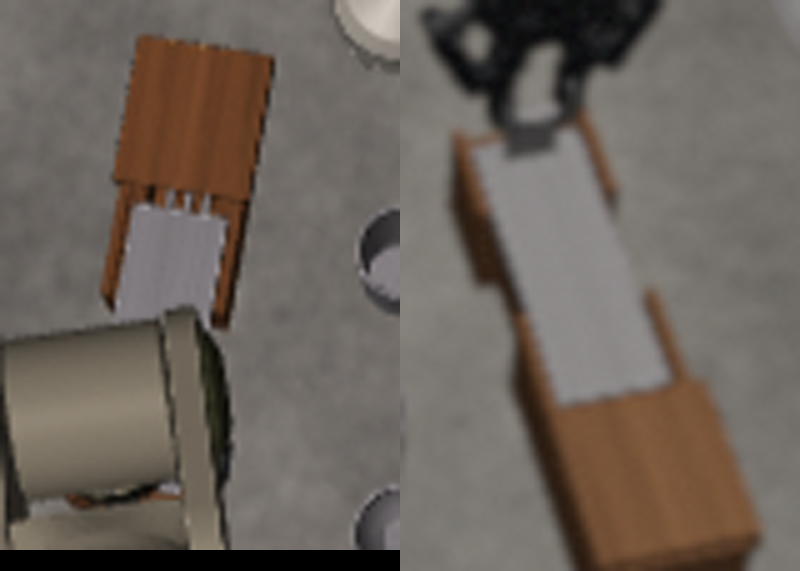

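The top view shows a gap with cutlery visible between the lid's rear edge and the hood, so the lid is clear. I'll let go and rise.

>>> apply_moves(increments=[{"offset": [0,0,0],"spin": 0},{"offset": [0,0,0],"spin": 0},{"offset": [0,0,0],"spin": 0},{"offset": [-8,0,0],"spin": 0},{"offset": [-25,0,0],"spin": 0},{"offset": [-50,0,0],"spin": 0},{"offset": [-70,-10,0],"spin": 0},{"offset": [-75,-30,0],"spin": 0}], gripper=50)

```text
time: 32.1
tool_pos: [504.8, 172.5, 183.7]
orientation: [[0.003, -0.985, 0.173], [0.0, 0.173, 0.985], [-1.0, -0.003, 0.001]]
wrist_force: [-0.1, -0.6, -0.4]
width: 50.1
```

```bash
python3 snap.py 6 205,140,80,110 285,155,70,100; cat > lidx.py <<'E'
from h import *
import sys
B=(599.7,155.6,-0.1745); R=np.array([[np.cos(B[2]),np.sin(B[2])],[-np.sin(B[2]),np.cos(B[2])]])
for n in sys.argv[1:]:
    p=dict(np.load(f"pics/{n}.npz")); hsv=cv2.cvtColor(p["frame"],cv2.COLOR_RGB2HSV)
    # intensities along box x at plate-top height z=69, several y
    xs=np.arange(-150,70,1.0); out=[]
    for y in (-20,-10,0,10,20):
        P=np.stack([xs,0*xs+y],-1)@R+B[:2]; uv=proj(p,np.c_[P,0*xs+69]).astype(np.float32)
        s=cv2.remap(hsv[...,1],uv[:,0],uv[:,1],cv2.INTER_LINEAR)[:,0] if False else cv2.remap(hsv[...,1],uv[:,0].reshape(1,-1),uv[:,1].reshape(1,-1),cv2.INTER_LINEAR)[0]
        g=s<70; run=[];st=None
        for i,v in enumerate(g):
            if v and st is None: st=i
            if not v and st is not None: run.append((xs[st],xs[i-1])); st=None
        if st is not None: run.append((xs[st],xs[-1]))
        out.append((y,[(a,b) for a,b in run if b-a>6]))
    print(n,*out,sep="\n ")
    # lateral
    ys=np.arange(-45,46,1.0)
    for x in (-80,-60,-40,-30):
        P=np.stack([0*ys+x,ys],-1)@R+B[:2]; uv=proj(p,np.c_[P,0*ys+69]).astype(np.float32)
        W=cloud(p); ui=np.round(uv).astype(int); z=W[ui[:,1],ui[:,0],2]
        print("  lat x",x,"z>45:",ys[z>45].min(),ys[z>45].max())
E
python3 lidx.py top0 top5 top6 scene6; python3 go.py 550 164 150 80
```

```text
top0
 (-20, [(np.float64(-38.0), np.float64(56.0))])
 (-10, [(np.float64(-38.0), np.float64(56.0))])
 (0, [(np.float64(-38.0), np.float64(56.0))])
 (10, [(np.float64(-38.0), np.float64(56.0))])
 (20, [(np.float64(-38.0), np.float64(56.0))])
  lat x -80 z>45: -28.0 25.0
  lat x -60 z>45: -32.0 25.0
  lat x -40 z>45: -31.0 25.0
  lat x -30 z>45: -33.0 30.0
top5
 (-20, [(np.float64(-150.0), np.float64(-143.0)), (np.float64(-136.0), np.float64(50.0))])
 (-10, [(np.float64(-136.0), np.float64(44.0))])
 (0, [(np.float64(-150.0), np.float64(44.0))])
 (10, [(np.float64(-150.0), np.float64(43.0))])
 (20, [(np.float64(-146.0), np.float64(45.0))])
  lat x -80 z>45: -45.0 45.0
  lat x -60 z>45: -45.0 45.0
  lat x -40 z>45: -41.0 35.0
  lat x -30 z>45: -33.0 29.0
top6
 (-20, [(np.float64(-150.0), np.float64(22.0)), (np.float64(29.0), np.float64(50.0))])
 (-10, [(np.float64(-150.0), np.float64(44.0))])
 (0, [(np.float64(-150.0), np.float64(-91.0)), (np.float64(-87.0), np.float64(43.0))])
 (10, [(np.float64(-150.0), np.float64(43.0))])
 (20, [(np.float64(-150.0), np.float64(44.0))])
  lat x -80 z>45: -45.0 45.0
  lat x -60 z>45: -45.0 45.0
  lat x -40 z>45: -45.0 45.0
  lat x -30 z>45: -45.0 45.0
scene6
 (-20, [(np.float64(-150.0), np.float64(46.0))])
 (-10, [(np.float64(-150.0), np.float64(46.0))])
 (0, [(np.float64(-150.0), np.float64(46.0))])
 (10, [(np.float64(-150.0), np.float64(46.0))])
 (20, [(np.float64(-150.0), np.float64(46.0))])
  lat x -80 z>45: -45.0 36.0
  lat x -60 z>45: -32.0 30.0
  lat x -40 z>45: -34.0 30.0
  lat x -30 z>45: -34.0 30.0
t 32.2 pos [505.84 172.   182.58] yaw 79.95 w 50.0 F [ 0.12 -0.38 -0.51] T [-0.032 -0.001 -0.025] tip 11.0
offset [ 32.7  -44.79  -0.19] len 55.5 spin -0.05
```

View pics/v6.png

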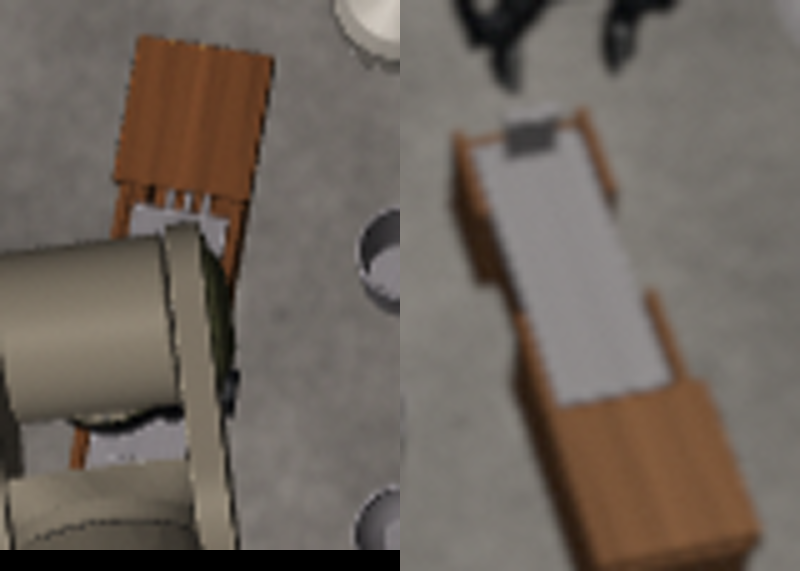

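```bash
python3 - <<'E'
from h import *
B=(599.7,155.6,-0.1745); R=np.array([[np.cos(B[2]),np.sin(B[2])],[-np.sin(B[2]),np.cos(B[2])]])
for n in ("top5","scene6"):
  p=dict(np.load(f"pics/{n}.npz")); g=cv2.cvtColor(p["frame"],cv2.COLOR_RGB2GRAY); 
  xs=np.arange(20,64,2.0); print(n,xs.astype(int))
  for y in (-24,-16,-8,0,8,16,24):
    P=np.stack([xs,0*xs+y],-1)@R+B[:2]; uv=proj(p,np.c_[P,0*xs+69]).astype(np.float32)
    print(y,cv2.remap(g,uv[:,0].reshape(1,-1),uv[:,1].reshape(1,-1),cv2.INTER_LINEAR)[0])
p=dict(np.load("pics/scene6.npz"))
W=cloud(p); L=(W[...,:2]-B[:2])@R.T; hsv=cv2.cvtColor(p["frame"],cv2.COLOR_RGB2HSV)
m=(hsv[...,1]<45)&(hsv[...,2]>100)&(L[...,0]<-90)&(L[...,0]>-160)&(abs(L[...,1])<28)&(W[...,2]>92)&(W[...,2]<115)
print("pull",m.sum(),np.median(L[m],0),L[m].min(0),L[m].max(0))
E
```

```text
top5 [20 22 24 26 28 30 32 34 36 38 40 42 44 46 48 50 52 54 56 58 60 62]
-24 [122 123 123 122 122 122 122 122 121 120 117 111  92  74  64  60  60  52
  48  62  70  74]
-16 [124 123 123 122 121 121 122 122 123 124 130 127 114 108 102  95  89  80
  76  72  71  70]
-8 [124 123 122 122 122 122 122 122 121 121 121 110  99  92  88  84  83  78
  67  68  72  72]
0 [121 121 122 122 121 121 120 120 120 120 128 137 108  86  73  64  59  54
  58  72  77  80]
8 [121 121 121 121 121 121 121 121 122 121 121 111  98  95  94  95  92  86
  76  71  74  75]
16 [124 124 124 125 124 124 125 125 125 124 121 111  84  54  41  35  37  40
  43  59  68  70]
24 [122 123 122 122 122 122 121 122 122 121 124 118  91  76  66  67  66  61
  64  74  75  76]
scene6 [20 22 24 26 28 30 32 34 36 38 40 42 44 46 48 50 52 54 56 58 60 62]
-24 [139 139 139 139 139 140 140 140 140 138 133 124 109  98  91  90  91  92
  92  93  93  93]
-16 [138 139 139 139 139 139 139 140 140 140 137 131 120 106  97  92  91  92
  92  91  91  91]
-8 [139 138 138 138 138 139 139 140 140 139 133 125 111  98  88  86  88  89
  89  89  89  89]
0 [137 137 137 138 138 138 138 138 138 138 136 130 121 108 100  98  96  96
  96  97  96  96]
8 [137 137 137 137 138 138 139 139 138 138 134 127 114 102  94  91  94  95
  96  96  96  96]
16 [141 141 140 140 141 141 141 142 142 142 140 134 124 110  99  94  92  92
  92  93  93  92]
24 [135 136 137 137 136 135 136 137 137 136 129 122 108  96  90  88  90  91
  92  93  92  92]
pull 24 [-124.07134039    0.81076523] [-130.58007561  -13.86099746] [-120.1621396    15.09279397]
```

```bash
python3 - <<'E'
from h import *
p=dict(np.load("pics/scene6.npz")); W=cloud(p); g=p["frame"].max(-1)
P=np.array([505.0,172.4]); 
m=(g<95)&(np.hypot(W[...,0]-P[0],W[...,1]-P[1])<75)&(W[...,2]>110)
z=W[m][:,2]; print(m.sum(),np.sort(z)[:40].round(0)); 
for v in range(160,176):
    print(v,[ (int(W[v,u,2]) if g[v,u]<95 else 0) for u in range(296,330)])
E
```

```text
2197 [169. 174. 176. 177. 178. 181. 181. 184. 184. 184. 184. 185. 185. 185.
 186. 187. 187. 188. 188. 189. 189. 189. 190. 191. 191. 192. 192. 192.
 192. 192. 193. 193. 193. 193. 194. 195. 195. 197. 197. 198.]
160 [236, 240, 236, 236, 233, 232, 226, 229, 234, 234, 231, 228, 0, 0, 0, 0, 0, 0, 0, 0, 0, 0, 0, 0, 188, 201, 207, 215, 210, 203, 206, 0, 0, 0]
161 [234, 233, 232, 232, 233, 225, 224, 225, 227, 226, 228, 0, 0, 0, 0, 0, 0, 0, 0, 0, 0, 0, 0, 0, 187, 193, 203, 208, 205, 199, 204, 0, 0, 0]
162 [0, 232, 226, 231, 227, 217, 215, 221, 228, 221, 215, 0, 0, 0, 0, 0, 0, 0, 0, 0, 0, 0, 0, 0, 185, 192, 202, 207, 201, 201, 199, 0, 0, 0]
163 [0, 230, 228, 223, 1, 203, 213, 222, 221, 222, 0, 0, 0, 0, 0, 0, 0, 0, 0, 0, 0, 0, 0, 0, 181, 188, 198, 206, 199, 192, 191, 0, 0, 0]
164 [0, 0, 0, 0, 3, 202, 209, 206, 209, 211, 0, 0, 0, 0, 0, 0, 0, 0, 0, 0, 0, 0, 0, 0, 173, 189, 197, 196, 199, 184, 0, 0, 0, 0]
165 [0, 0, 0, 0, -5, 198, 205, 208, 204, 207, 0, 0, 0, 0, 0, 0, 0, 0, 0, 0, 0, 0, 0, 0, 2, 177, 191, 192, 191, 188, 0, 0, 0, 0]
166 [0, 0, 0, 0, -3, 201, 199, 197, 203, 200, 0, 0, 0, 0, 0, 0, 0, 0
[... 357 characters left out ...]
, 0, 0, 0, 0, 0, 0, 0, 0, 0, 0, 0, 0, 0, 0, 0, 0, 0]
170 [0, 0, 0, 0, 0, 0, 0, 169, 184, 183, 0, 0, 0, 0, 0, 0, 0, 0, 0, 0, 0, 0, 0, 0, 0, 0, 0, 0, 0, 0, 0, 0, 0, 0]
171 [0, 0, 0, 0, 0, 0, 0, 0, 0, 0, 0, 0, 0, 0, 0, 0, 0, 0, 0, 0, 0, 0, 0, 0, 0, 0, 0, 0, 0, 0, 0, 0, 0, 0]
172 [0, 0, 0, 0, 0, 0, 0, 0, 0, 0, 0, 0, 0, 0, 0, 0, 0, 0, 0, 0, 0, 0, 0, 0, 0, 0, 0, 0, 0, 0, 0, 0, 0, 0]
173 [0, 0, 0, 0, 0, 0, 0, 0, 0, 0, 0, 0, 0, 0, 0, 0, 0, 0, 0, 0, 0, 0, 0, 0, 0, 0, 0, 0, 0, 0, 0, 0, 0, 0]
174 [0, 0, 0, 0, 0, 0, 0, 0, 0, 0, 0, 0, 0, 0, 0, 0, 0, 0, 0, 0, 0, 0, 0, 0, 0, 0, 0, 0, 0, 0, 0, 0, 0, 0]
175 [0, 0, 0, 0, 0, 0, 0, 0, 0, 0, 0, 0, 0, 0, 0, 0, 0, 0, 0, 0, 0, 0, 0, 0, 0, 0, 0, 0, 0, 0, 0, 0, 0, 0]
```

The rear edge reads about box x +43, so the lid origin is near −47: about 10 mm clear of the hood and well inside the range. For the second grasp I'll use box x −51 (the balance point), at (549.5, 164.5).

>>> apply_moves(increments=[{"offset": [5,-6,0],"spin": 0},{"offset": [15,-18,0],"spin": 0},{"offset": [25,-30,0],"spin": 0},{"offset": [35,-40,0],"spin": 0},{"offset": [45,-44,0],"spin": 0},{"offset": [54,-44.5,0],"spin": 0},{"offset": [60,-44.5,0],"spin": 0},{"offset": [60,-44.5,0],"spin": 0}], gripper=85)

```text
time: 33.2
tool_pos: [547.8, 164.7, 121.2]
orientation: [[-0.001, -0.985, 0.174], [-0.0, 0.174, 0.985], [-1.0, 0.001, -0.0]]
wrist_force: [-0.3, -0.3, 0.0]
width: 85.0
```

```bash
python3 snap.py 7 205,140,80,110 285,155,70,100; python3 go.py 549.5 164.5 56 80
```

```text
t 33.3 pos [548.13 164.66 121.86] yaw 80.0 w 85.0 F [-0.07 -0.16  1.07] T [-0.019 -0.022 -0.011] tip 11.0
offset [65.86 -1.34  0.07] len 65.9 spin 0.0
```

View pics/v7.png

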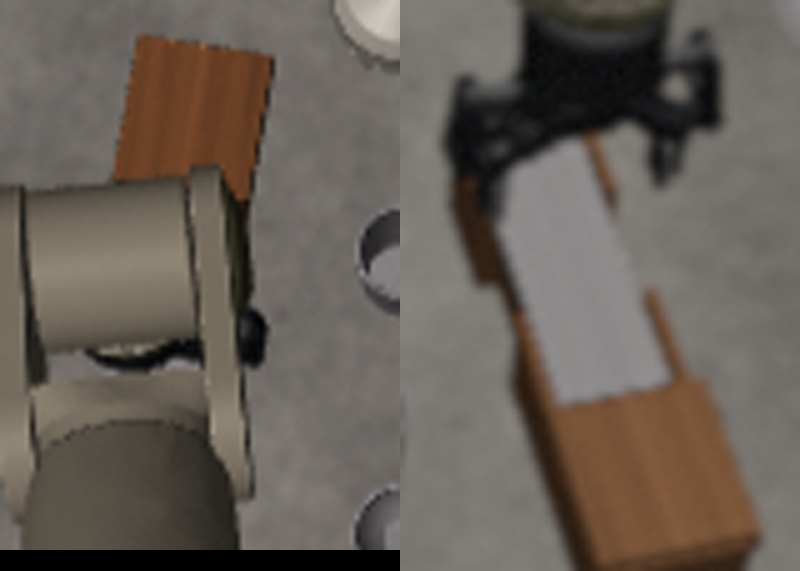

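>>> apply_moves(increments=[{"offset": [8,-1.3,0],"spin": 0},{"offset": [20,-1.3,0],"spin": 0},{"offset": [32,-1.3,0],"spin": 0},{"offset": [43,-1.3,0],"spin": 0},{"offset": [53,-1.3,0],"spin": 0},{"offset": [61,-1.3,0],"spin": 0},{"offset": [65.5,-1.3,0],"spin": 0},{"offset": [65.5,-1.3,0],"spin": 0}])

```text
time: 34.3
tool_pos: [549.4, 164.4, 55.8]
orientation: [[-0.0, -0.985, 0.174], [-0.0, 0.174, 0.985], [-1.0, 0.0, -0.0]]
wrist_force: [-0.1, 0.2, 0.1]
width: 85.2
```

```bash
python3 snap.py 8 205,140,80,110 285,155,70,100; python3 go.py 549.5 164.5 56 80
```

```text
t 34.4 pos [549.57 164.37  56.3 ] yaw 79.99 w 84.8 F [-0.55 -0.74 -0.88] T [ 0.021 -0.066 -0.024] tip 11.0
offset [0.3  0.1  0.12] len 0.3 spin -0.01
```

View pics/v8.png

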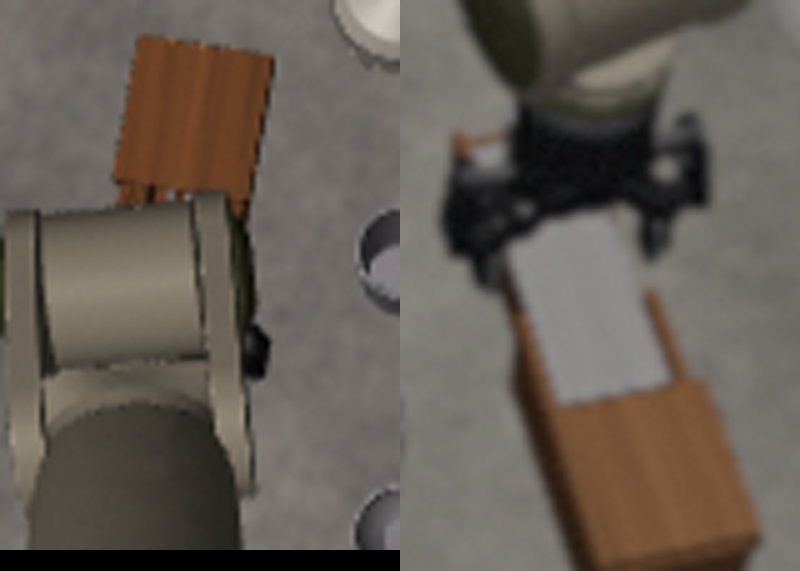

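The fingers are down on both sides of the lid, with no contact force. I'll close.

>>> apply_moves(increments=[{"offset": [0,0,0],"spin": 0},{"offset": [0,0,0],"spin": 0},{"offset": [0,0,0],"spin": 0},{"offset": [0,0,0],"spin": 0},{"offset": [0,0,0],"spin": 0},{"offset": [0,0,0],"spin": 0},{"offset": [0,0,0],"spin": 0},{"offset": [0,0,0],"spin": 0}], gripper=45)

```text
time: 35.4
tool_pos: [549.6, 164.3, 56.8]
orientation: [[0.001, -0.985, 0.174], [0.0, 0.174, 0.985], [-1.0, -0.001, 0.0]]
wrist_force: [-0.6, 0.0, 5.6]
width: 60.8
```

```bash
python3 go.py 549.5 164.5 146 80
```

```text
t 35.4 pos [549.62 164.35  56.76] yaw 79.98 w 60.8 F [-0.57  0.01  5.6 ] T [-0.098  0.222 -0.071] tip 11.0
offset [-8.924e+01  5.000e-02  1.500e-01] len 89.2 spin -0.02
```

Gripped at about 61 mm. I'll lift straight up, gently at first.

>>> apply_moves(increments=[{"offset": [-2,0,0],"spin": 0},{"offset": [-6,0,0],"spin": 0},{"offset": [-14,0,0],"spin": 0},{"offset": [-26,0,0],"spin": 0},{"offset": [-42,0,0],"spin": 0},{"offset": [-60,0,0],"spin": 0},{"offset": [-78,0,0],"spin": 0},{"offset": [-92,0,0],"spin": 0}])

```text
time: 36.4
tool_pos: [549.6, 164.4, 149.7]
orientation: [[0.001, -0.985, 0.174], [0.0, 0.174, 0.985], [-1.0, -0.001, 0.0]]
wrist_force: [0.2, -0.4, -5.0]
width: 60.6
```

```bash
python3 snap.py 9 205,140,80,110 275,145,80,110; python3 go.py 574 -214.4 148 100.6
```

```text
t 36.5 pos [550.06 164.43 149.98] yaw 79.99 w 60.9 F [ 0.11  0.56 -4.21] T [ 0.039 -0.018 -0.026] tip 11.0
offset [   1.95  -89.42 -368.9 ] len 379.6 spin -20.61
```

View pics/v9.png

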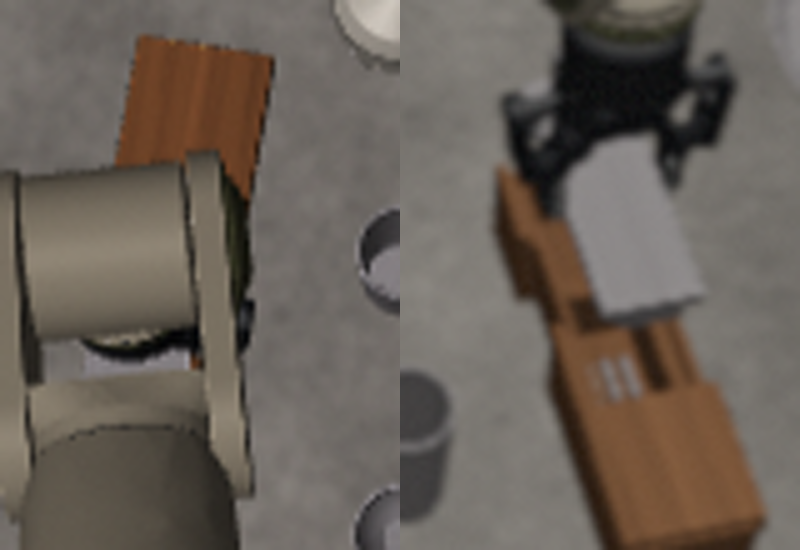

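>>> apply_moves(increments=[{"offset": [0,-4,-17],"spin": -1},{"offset": [0,-13,-55],"spin": -3},{"offset": [0,-24,-100],"spin": -6},{"offset": [0,-36,-150],"spin": -9},{"offset": [0,-48,-200],"spin": -12},{"offset": [0,-60,-250],"spin": -15},{"offset": [0,-71,-295],"spin": -18},{"offset": [0,-80,-330],"spin": -20.6}])

```text
time: 37.5
tool_pos: [570.5, -176.4, 147.4]
orientation: [[-0.001, -0.983, -0.184], [0.0, -0.184, 0.983], [-1.0, 0.001, 0.001]]
wrist_force: [1.0, 0.3, -3.5]
width: 60.7
```

```bash
python3 go.py 574 -214.4 148 100.6
```

```text
t 37.5 pos [ 570.49 -176.45  147.38] yaw 100.62 w 60.7 F [ 1.04  0.34 -3.46] T [ 0.008 -0.002 -0.03 ] tip 11.0
offset [ -0.64   3.55 -37.95] len 38.1 spin 0.02
```

>>> apply_moves(increments=[{"offset": [0,1,-12],"spin": 0},{"offset": [0,2,-24],"spin": 0},{"offset": [0,3,-34],"spin": 0},{"offset": [15,3,-38],"spin": 0},{"offset": [40,3,-38],"spin": 0},{"offset": [65,3,-38],"spin": 0},{"offset": [85,3,-38],"spin": 0},{"offset": [90,3,-38],"spin": 0}])

```text
time: 38.5
tool_pos: [574.1, -211.5, 56.0]
orientation: [[-0.003, -0.983, -0.184], [0.002, -0.184, 0.983], [-1.0, 0.003, 0.002]]
wrist_force: [0.3, 0.1, -4.1]
width: 60.7
```

```bash
python3 snap.py 10 300,140,90,120 150,190,110,120; python3 go.py 574 -214.4 27 100.6
```

```text
t 38.6 pos [ 574.74 -212.02   57.44] yaw 100.61 w 60.5 F [ 0.6  -0.61 -4.4 ] T [-0.018  0.033 -0.041] tip 11.0
offset [30.44  1.14 -2.23] len 30.5 spin 0.01
```

View pics/v10.png

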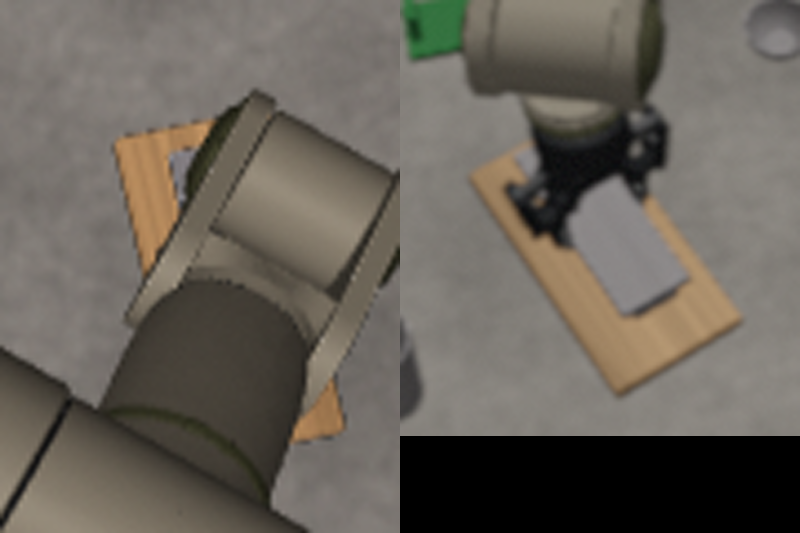

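The lid is aligned over the board with margin all round. I'll lower it slowly.

>>> apply_moves(increments=[{"offset": [4,1,-1],"spin": 0},{"offset": [9,1,-2],"spin": 0},{"offset": [14,1,-2],"spin": 0},{"offset": [18,1,-2],"spin": 0},{"offset": [22,1,-2],"spin": 0},{"offset": [25,1,-2],"spin": 0},{"offset": [27,1,-2],"spin": 0},{"offset": [27,1,-2],"spin": 0}])

```text
time: 39.6
tool_pos: [574.2, -214.6, 30.9]
orientation: [[-0.0, -0.983, -0.184], [0.0, -0.184, 0.983], [-1.0, 0.0, 0.0]]
wrist_force: [-0.3, 0.0, -4.3]
width: 60.5
```

```bash
python3 avg.py 2; python3 go.py 574 -214.4 27 100.6
```

```text
F [-0.13  0.41 -3.65] T [0.002 0.006 0.006] sd [0.29 0.3  0.17] [0.003 0.023 0.025]
t 39.7 pos [ 574.31 -214.62   31.14] yaw 100.59 w 60.7 F [-0.41  0.71 -3.48] T [-0.001 -0.017  0.03 ] tip 11.0
offset [4.14 0.27 0.28] len 4.2 spin -0.01
```

>>> apply_moves(increments=[{"offset": [0.7,0,0],"spin": 0},{"offset": [1.4,0,0],"spin": 0},{"offset": [2.1,0,0],"spin": 0},{"offset": [2.8,0,0],"spin": 0},{"offset": [3.4,0,0],"spin": 0},{"offset": [3.8,0,0],"spin": 0},{"offset": [3.8,0,0],"spin": 0},{"offset": [3.8,0,0],"spin": 0}])

```text
time: 40.7
tool_pos: [574.3, -214.6, 27.2]
orientation: [[0.0, -0.983, -0.184], [-0.0, -0.184, 0.983], [-1.0, -0.0, -0.0]]
wrist_force: [-0.3, 0.4, -4.0]
width: 60.5
```

```bash
python3 avg.py 2; python3 go.py 574 -214.4 27 100.6
```

```text
F [-0.3  -0.68 -4.9 ] T [-0.004 -0.032  0.007] sd [0.3  0.3  0.04] [0.028 0.005 0.018]
t 40.8 pos [ 574.27 -214.58   27.25] yaw 100.59 w 60.5 F [-0.6  -0.38 -4.94] T [-0.032 -0.027  0.025] tip 11.0
offset [0.25 0.23 0.23] len 0.4 spin -0.01
```

Still carrying the full weight. Another 1.2 mm down.

>>> apply_moves(increments=[{"offset": [0.3,0,0],"spin": 0},{"offset": [0.6,0,0],"spin": 0},{"offset": [0.9,0,0],"spin": 0},{"offset": [1.2,0,0],"spin": 0},{"offset": [1.2,0,0],"spin": 0},{"offset": [1.2,0,0],"spin": 0},{"offset": [1.2,0,0],"spin": 0},{"offset": [1.2,0,0],"spin": 0}])

```text
time: 41.8
tool_pos: [574.3, -214.6, 26.8]
orientation: [[0.0, -0.983, -0.184], [-0.0, -0.184, 0.983], [-1.0, -0.0, -0.0]]
wrist_force: [-2.8, 1.7, 7.0]
width: 60.5
```

```bash
python3 avg.py 2; python3 go.py 574 -214.4 27 100.6
```

```text
F [-3.28  1.31  5.34] T [ 0.268  0.522 -0.011] sd [0.01 0.19 0.67] [0.034 0.067 0.002]
t 41.9 pos [ 574.3  -214.58   26.78] yaw 100.6 w 60.7 F [-3.29  1.13  6.01] T [ 0.234  0.589 -0.013] tip 11.0
offset [-0.22  0.26  0.23] len 0.4 spin -0.0
```

It's down: Fz is +5 to 7 N. I'll open, wait, then rise straight.

>>> apply_moves(increments=[{"offset": [0,0,0],"spin": 0},{"offset": [0,0,0],"spin": 0},{"offset": [0,0,0],"spin": 0},{"offset": [0,0,0],"spin": 0},{"offset": [-5,0,0],"spin": 0},{"offset": [-20,0,0],"spin": 0},{"offset": [-45,0,0],"spin": 0},{"offset": [-70,0,0],"spin": 0}], gripper=85)

```text
time: 42.9
tool_pos: [574.4, -214.6, 97.9]
orientation: [[0.001, -0.983, -0.184], [-0.001, -0.184, 0.983], [-1.0, -0.001, -0.001]]
wrist_force: [-0.2, -0.3, -0.7]
width: 85.1
```

>>> apply_moves(increments=[{"offset": [-20,0,0],"spin": 0},{"offset": [-50,0,0],"spin": 0},{"offset": [-90,0,0],"spin": 0},{"offset": [-110,30,0],"spin": 0},{"offset": [-120,70,0],"spin": 0},{"offset": [-120,110,0],"spin": 0},{"offset": [-120,145,0],"spin": 0},{"offset": [-120,160,0],"spin": 0}])

```text
time: 43.9
tool_pos: [415.8, -244.1, 217.2]
orientation: [[0.001, -0.983, -0.183], [-0.001, -0.183, 0.983], [-1.0, -0.001, -0.001]]
wrist_force: [0.9, -0.1, 0.6]
width: 85.2
```

```bash
python3 snap.py 11 200,120,250,150 150,170,220,150; python3 go.py 574 -214.4 27 100.6
```

```text
t 44.0 pos [ 416.49 -244.23  216.88] yaw 100.52 w 84.9 F [ 0.59 -0.32  0.23] T [ 0.005 -0.019 -0.019] tip 11.0
offset [ 189.99 -160.18    0.75] len 248.5 spin -0.08
```

View pics/v11.png

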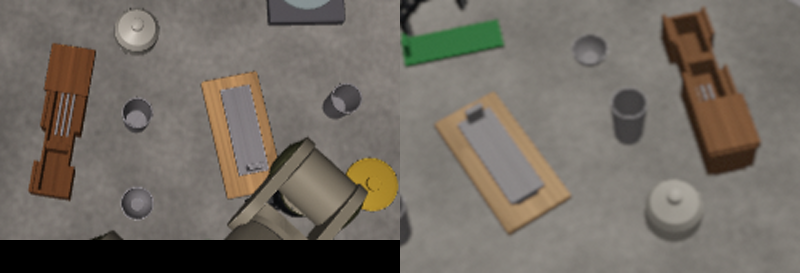

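```bash
python3 - <<'E'
from h import *
from rig import r
p=dict(np.load("pics/scene11.npz")); W=cloud(p); hsv=cv2.cvtColor(p["frame"],cv2.COLOR_RGB2HSV)
a=0.185; R=np.array([[np.cos(a),np.sin(a)],[-np.sin(a),np.cos(a)]]); L=(W[...,:2]-[574,-214.4])@R.T
m=(hsv[...,1]<45)&(abs(L[...,0])<125)&(abs(L[...,1])<58)&(W[...,2]>28)&(W[...,2]<50)
A=np.c_[L[m],np.ones(m.sum())]; c=np.linalg.lstsq(A,W[m][:,2],rcond=None)[0]
print(m.sum(),"z centre",c[2].round(1),"tilt deg",np.degrees(c[:2]).round(2),"x",np.percentile(L[m][:,0],[2,98]).round(),"y",np.percentile(L[m][:,1],[2,98]).round())
q0=dict(np.load("pics/scene0.npz"));d=np.abs(q0["frame"].astype(int)-p["frame"]).max(-1)>40
d[:, :]&=True; ys,xs=np.nonzero(cv2.morphologyEx(d.astype(np.uint8),cv2.MORPH_OPEN,np.ones((3,3))))
n,l,st,ce=cv2.connectedComponentsWithStats(d.astype(np.uint8)); print([s.tolist() for s in st[1:] if s[4]>15])
print(r.close_job())
E
```

```text
1069 z centre 38.8 tilt deg [-0.13 -0.11] x [-75.  95.] y [-31.  27.]
[[257, 0, 12, 18, 142], [385, 0, 5, 6, 21], [343, 23, 47, 43, 999], [209, 34, 9, 8, 33], [199, 48, 26, 16, 272], [225, 50, 62, 80, 2399], [213, 59, 24, 37, 232], [137, 66, 19, 20, 125], [153, 70, 24, 8, 111], [182, 75, 11, 14, 77], [137, 80, 41, 21, 511], [186, 90, 24, 7, 68], [124, 103, 67, 87, 2236], [306, 197, 27, 29, 443], [186, 229, 11, 10, 73], [211, 272, 17, 10, 49]]
the job is handed in; nothing more can be done
None
```

The lid is off the box and lying feet down on the board, and the job is handed in. It took about 44 s of the 64 s allowed.

**Opening:** My first grip on the pull was too deep. It held the lid stiffly, so it rose bodily instead of tipping, and I set it back. I regripped near the top of the tab, and the lid then pivoted about its rear end. After about 15 mm of lift it touched the hood, which briefly pressed back with about 5 N. I backed off 0.5 mm, drew the lid over the sill, lowered it level and pulled it on until it was about 10 mm clear of the hood. Then I let go.

**Placing:** I gripped the lid by its long edges at the scallops, lifted it level and laid it lengthwise on the board.

**Last checks:**
- **Height and level:** the lid's top is at 38.8 mm against 39 mm expected, and its tilt is under 0.2°.
- **Position:** it lies wholly on the board, about 30 mm in from the ends and long edges.
- **Bystanders:** comparing the scene pictures from before and after showed changes only at the arm, the box and the board.
- **Gripper:** it was open, well clear and reading no force.

No check failed or disagreed.

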